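Clip the cracker tub shut corner by opposite corner

TASK

Put the lid on the tub so that it sits flat and fully down with all its clips still open. Then snap its four corner clips shut in opposite-corner order: any corner first, next the corner diagonally opposite, then the other two; press each one right home. Do not shove the tub about, and leave the cups, bottle, chopstick rest and ladle as they stand.

Things in the scene. Friction and masses are not known exactly. Their poses are not given: they have to be found in the camera images.
- tub: Open grey plastic tub holding rice crackers, loose, 1.5 kg: a 156 mm square (over its rim flange) with cut-off corners, 100 mm high. Origin at the centre of its underside, z up, x and y square to its flat sides; the four cut corners lie at 45 degrees between them. Flat walls 4 mm thick, inside 136 mm flat to flat. The lid fits it in any of the four quarter turns.
- lid: Loose grey lid, 0.44 kg with clips, starts flat on the cart: 160 mm square with cut corners, x, y square to its flats. Origin: centre of the skirt's foot, z up. Skirt 10 mm deep, 129 mm square (foot 123), drops into the tub with 3.5 mm play; board from z 10 to 24; black grip bar on top in the middle, 80 mm along x, 18 mm thick, z 24 to 52. Seated: origin 90 mm above the tub's.
- clip0 (a joint): Hinge of the steel clip at the lid's +x +y corner, rad: 0 shut (hangs straight down past the rim), 1.57 straight out, 2.4 its open stop; starts anywhere from 1.4 to 2.3. Plate 48 mm wide, 55 mm from hinge to free edge, 5 mm thick on the outer (when open, upper) side of the axis. Stiff hinge: it moves under about 1.5 N at 25 mm from the axis and stays where it is left, so it must be pressed right home.
- clip1 (a joint): Hinge of the steel clip at the lid's -x +y corner, rad: 0 shut (hangs straight down past the rim), 1.57 straight out, 2.4 its open stop; starts anywhere from 1.4 to 2.3. Plate 48 mm wide, 55 mm from hinge to free edge, 5 mm thick on the outer (when open, upper) side of the axis. Stiff hinge: it moves under about 1.5 N at 25 mm from the axis and stays where it is left, so it must be pressed right home.
- clip2 (a joint): Hinge of the steel clip at the lid's -x -y corner, rad: 0 shut (hangs straight down past the rim), 1.57 straight out, 2.4 its open stop; starts anywhere from 1.4 to 2.3. Plate 48 mm wide, 55 mm from hinge to free edge, 5 mm thick on the outer (when open, upper) side of the axis. Stiff hinge: it moves under about 1.5 N at 25 mm from the axis and stays where it is left, so it must be pressed right home.
- clip3 (a joint): Hinge of the steel clip at the lid's +x -y corner, rad: 0 shut (hangs straight down past the rim), 1.57 straight out, 2.4 its open stop; starts anywhere from 1.4 to 2.3. Plate 48 mm wide, 55 mm from hinge to free edge, 5 mm thick on the outer (when open, upper) side of the axis. Stiff hinge: it moves under about 1.5 N at 25 mm from the axis and stays where it is left, so it must be pressed right home.
- hinge0 (a point): Middle of clip0's hinge axis, 93 mm from the lid's centre along the diagonal to its +x +y corner, 17 mm above the lid's origin; axes are those of the lid. The hinge axis is level and square to that diagonal. Clips are numbered in turn round the lid: clip0 is opposite clip2, clip1 opposite clip3.
- hinge1 (a point): Middle of clip1's hinge axis, 93 mm from the lid's centre along the diagonal to its -x +y corner, 17 mm above the lid's origin; axes are those of the lid. The hinge axis is level and square to that diagonal.
- hinge2 (a point): Middle of clip2's hinge axis, 93 mm from the lid's centre along the diagonal to its -x -y corner, 17 mm above the lid's origin; axes are those of the lid. The hinge axis is level and square to that diagonal.
- hinge3 (a point): Middle of clip3's hinge axis, 93 mm from the lid's centre along the diagonal to its +x -y corner, 17 mm above the lid's origin; axes are those of the lid. The hinge axis is level and square to that diagonal.
- cup0: stainless dipping cup, 60 mm across, 36 mm high, open; origin at the centre of its underside, z up; a bystander
- cup1: stainless dipping cup, 60 mm across, 36 mm high, open; origin at the centre of its underside, z up; a bystander
- cup2: stainless dipping cup, 60 mm across, 36 mm high, open; origin at the centre of its underside, z up; a bystander
- cup3: stainless dipping cup, 60 mm across, 36 mm high, open; origin at the centre of its underside, z up; a bystander
- sauce: closed amber sauce bottle, 52 mm across, 150 mm high, stands beside the tub; origin at the centre of its underside, z up; a bystander
- fish: white porcelain chopstick rest shaped like a fish, 78 mm long along its x, 22 mm wide, 14 mm high; origin at the centre of its underside; a bystander
- ladle: orange silicone ladle lying on the cart, bowl 84 mm across and 35 mm high with its underside's centre at the origin, handle reaching 200 mm along its +y; a bystander

How it is judged:
By the outcome, as a careful person would: the job done as asked, in the order asked, and still so for the second after the job is handed in, with the robot touching nothing.
It also fails if it takes over 70 s, if anything falls off the work surface, if the arm or the gripper's body presses on something with over 40 N, if the wrist force passes 120 N, or if a joint passes its speed limit or range.

ROBOT

A 6-joint arm with a two-finger parallel gripper is mounted at the origin on the work surface. World frame = base frame: x ahead of the robot, y to its left, z up, the work surface at z = 0. Lengths are in mm, angles in degrees, forces in N, time in s.
With the tool pointing down it reaches from about 300 to 850 mm from the base axis. Payload 4.2 kg.
Tool frame: the origin (TCP) lies between the finger pads; the fingertips stand 22 mm ahead of it and the grasp point (between the pads) lies 3 mm ahead of it; z points along the fingers, y is the direction in which the jaws open and shut (so a half turn about z gives the same grasp; the last joint's range is limited). The gripper opens to 91 mm and grips with 3 to 60 N. Pads are 32 mm wide; open, the fingers measure 118 mm over their backs; the gripper's body (76 mm by 178 mm) begins 60 mm behind the grasp point.
Start: joints at [-66.578, 18.312, 89.639, -0, 72.044, -1.146], TCP at [239.078, -522.956, 235.976] pointing down, gripper open.
Joint ranges: [-177.97, 177.97], [-48.28, 115.42], [12.27, 149.76], [-77.06, 257.06], [2.81, 150.46], [-146.56, 146.56]. Speed limits (degrees/s): [147.25, 147.25, 180, 180, 180, 180].

INTERFACE

Orientations are given as [roll, pitch, yaw] about the fixed x, y, z axes, in that order (R = Rz(yaw) Ry(pitch) Rx(roll)).
In Python, from workcell import telemetry, cams, env gives the robot as it stands.
- The arm moves only by the shell command python3 -m inch 'ROWS' [FORCE]. ROWS is JSON, a list of rows, each an object of numbers: "x", "y", "z": the shift along the tool's x, y, z in cm; "yaw": the turn about the tool's z in units of 5 degrees (1.0 is 5 degrees); "gripper": the gripper's target within -1 to 1 (fully open at 1, half-way at 0, shut at -1). A call has 1 to 12 rows; each row shifts and turns the commanded pose from where the row before left it, along the tool's axes as they then stand; what a row does not reach is not made up. A row lasts 1/12 s, in which the tool goes at most 41.7 mm and 7.16 degrees, less where a joint would pass 70% of its speed; a pose out of reach is approached as far as the arm can. A call is refused whole if a number of a shift passes 4.17 or a number of a turn 1, either way. A call with a gripper value outside its range is refused whole. The fingers move at their own pace and stop on an object; FORCE is the grip in N (left out, the last holds). Time passes only in rows, so rows that do not move let the fingers close. It gives the time, the measured TCP pose, the force and the opening at its end, in the units of the state.
- telemetry.state(): the state, without advancing time (a new reading comes with each control period).
- cams.grab_frame(name): name is "side" or "top"; returns a dict with "pixels" (420x560x3 uint8, red, green, blue), "mtx" (3x3 intrinsics, pixels), "rvec" (rotation vector, rad) and "tvec" (3), from world to camera coordinates, as OpenCV has them. Camera axes: x right, y down, z forward; pixel columns grow to the right and rows downward; lengths in mm; the calibration is good to about 2 mm. A picture is of the moment at which its call begins. There is no depth.
- env.job_done(): hands the job in, once; it reports no verdict.
The state is a dict: "time_s": time; "qpos": joint angles; "qvel": joint speeds; "effort": joint torques, N m; "ee_pos": TCP position; "ee_rot": TCP orientation; "force": force on the tool from outside, world axes, zero at the start; "torque": the same for the moment, N m; "gripper_width": finger opening in mm.
Only numpy, scipy, OpenCV 4.12 (cv2) and the standard library are available. Lean on these libraries where they do the work, as an engineer would, in place of code of your own. Each camera call takes 0.05 s, during which the arm holds its last target. There are 200 camera calls.

## Working session

There is one attempt and no reset: what is moved stays moved. The work goes in short steps, Python scripts to look and compute and a shell command to move; the robot and the scene stay as the last step left them, time stands still between calls to the robot, and variables do not carry over. Pictures are saved under pics/ and viewed, about 8 in all and at most 12, crops included, and the job is handed in when it is done.

```bash
ls; mkdir -p pics; python3 - <<'E'
from workcell import telemetry, cams
import cv2,numpy as np,pickle
print(telemetry.state())
for n in("side","top"):
    f=cams.grab_frame(n); pickle.dump(f,open(f"pics/{n}0.pkl","wb"))
    cv2.imwrite(f"pics/{n}0.png",cv2.cvtColor(f["pixels"],cv2.COLOR_RGB2BGR))
    R=cv2.Rodrigues(np.array(f["rvec"]))[0]; print(n,-R.T@np.array(f["tvec"]).ravel(),R,f["mtx"])
E
```

```text
pics
{'time_s': 0.0, 'qpos': array([-6.65790648e+01,  1.83519957e+01,  8.97071583e+01, -1.88031336e-03,
        7.20416086e+01, -1.14683861e+00]), 'qvel': array([-0.06027819,  0.023955  , -0.11355963,  0.02064391,  0.06358207,
        0.05146577]), 'effort': array([-7.08728385e-04, -4.12464881e+01, -2.31975156e+01,  7.25385128e-02,
        4.56118758e-02, -1.74516681e-04]), 'ee_pos': array([ 238.86752622, -522.52998822,  235.11157801]), 'ee_rot': array([-1.79899222e+02, -2.29412820e-04,  2.45683549e+01]), 'force': array([-0.04510311, -0.69095673,  0.33825295]), 'torque': array([-0.00391601,  0.01741286, -0.04833846]), 'gripper_width': 91.0658590731867}
side [ 244.30937118 -348.95607577  644.97646855] [[ 0.75644565 -0.65404744  0.00345196]
 [-0.50071001 -0.58248108 -0.64031655]
 [ 0.4208081   0.48263624 -0.76810338]] [[385.93264527   0.         277.08424465]
 [  0.         385.93264527 201.79741066]
 [  0.           0.           1.        ]]
top [446.68283146   6.74481274 978.44388586] [[ 0.02348795 -0.99962608 -0.01400076]
 [-0.99473665 -0.02197133 -0.10008121]
 [ 0.09973618  0.01627777 -0.99488076]] [[420.36834069   0.         278.61910477]
 [  0.         420.36834069 205.76543642]
 [  0.           0.           1.        ]]
```

View pics/top0.png

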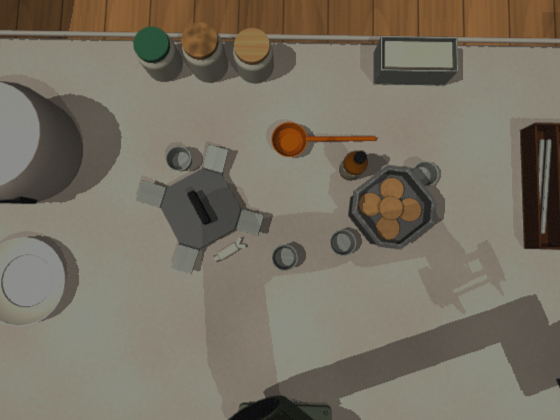

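View pics/side0.png

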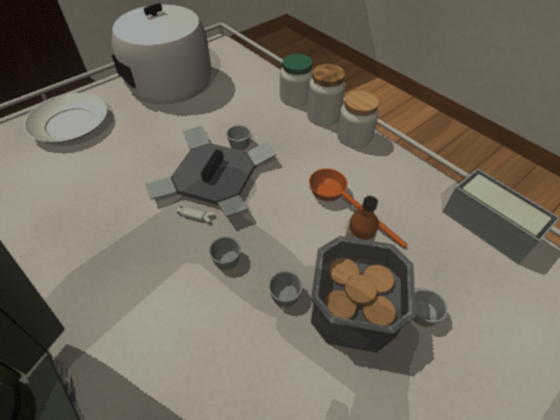

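```bash
cat > h.py <<'E'
import cv2,numpy as np,pickle
from workcell import telemetry,cams
def grab(n,save):
    f=cams.grab_frame(n); pickle.dump(f,open(f"pics/{save}.pkl","wb")); return f
def load(s): return pickle.load(open(f"pics/{s}.pkl","rb"))
def ray(f,uv,z):
    R=cv2.Rodrigues(np.array(f["rvec"],float))[0]; t=np.array(f["tvec"],float).ravel()
    c=-R.T@t; d=R.T@np.linalg.inv(f["mtx"])@np.array([uv[0],uv[1],1.])
    return (c+d*(z-c[2])/d[2])[:2]
def proj(f,P):
    return cv2.projectPoints(np.array(P,float).reshape(-1,3),np.array(f["rvec"],float),np.array(f["tvec"],float),np.array(f["mtx"],float),None)[0].reshape(-1,2)
def crop(f,x0,y0,w,h,s,draw=()):
    im=cv2.cvtColor(f["pixels"],cv2.COLOR_RGB2BGR)[y0:y0+h,x0:x0+w]
    im=cv2.resize(im,None,fx=s,fy=s,interpolation=cv2.INTER_CUBIC)
    im=cv2.convertScaleAbs(im,alpha=1.5)
    for P,c in draw:
        q=((proj(f,P)+.5-[x0,y0])*s-.5); cv2.polylines(im,[np.round(q).astype(int)],False,c,1,cv2.LINE_AA)
    return im
def T(p,x,y,yaw,z=0):
    a=np.radians(yaw);p=np.array(p,float);c,s=np.cos(a),np.sin(a)
    return np.c_[x+c*p[:,0]-s*p[:,1],y+s*p[:,0]+c*p[:,1],p[:,2]+z]
def octa(w,k,z):  # w full width, k corner cut
    a=w/2;b=a-k
    return [(a,b,z),(b,a,z),(-b,a,z),(-a,b,z),(-a,-b,z),(-b,-a,z),(b,-a,z),(a,-b,z),(a,b,z)]
E
python3 - <<'E'
from h import *
f=load("top0")
for n,uv,z in [("bar",(201,207),52),("tub",(391,206),100),("cupA",(179,158),18),("cup",(285,257),18),("cup",(344,241),18),("cup",(428,174),18),("fish",(230,249),7),("sauce",(360,156),145)]: print(n,ray(f,uv,z))
a=crop(f,130,130,150,150,2.66);b=crop(f,320,130,150,150,2.66)
cv2.imwrite("pics/c1.png",np.hstack([a,b]))
E
```

```text
bar [532.99798822 194.15395693]
tub [ 539.44633242 -214.01293592]
cupA [649.70808437 257.26036403]
cup [426.52032884   5.24428462]
cup [ 465.799269   -127.98049339]
cup [ 624.05184615 -319.71560514]
fish [441.56373341 132.23005648]
sauce [ 634.42188836 -140.91551986]
```

View pics/c1.png

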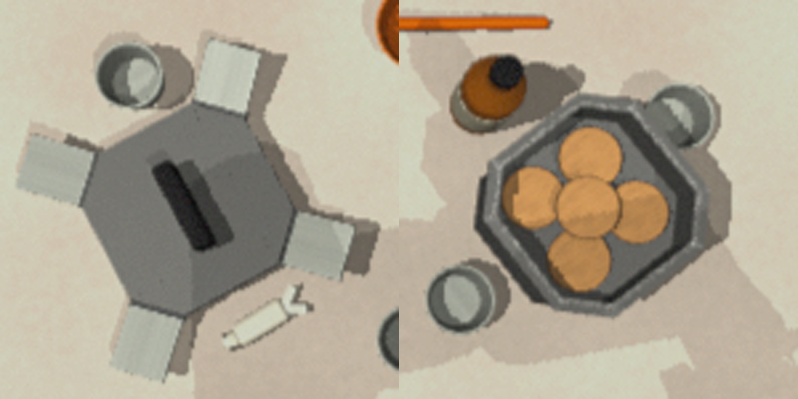

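```bash
cat > fit.py <<'E'
from h import *
from scipy.optimize import least_squares
f=load("top0");g=load("side0")
def fit(px,W,z,x0):
    uv=np.array(px)/2.66
    w=np.array([ray(f,p,z) for p in uv])
    def r(q):
        o=T(octa(W,q[3],z)[:8],q[0],q[1],q[2])[:,:2]
        d=np.linalg.norm(w[:,None]-o[None],axis=2); return (w-o[d.argmin(1)]).ravel()
    s=least_squares(r,x0); print(np.round(s.x,2),np.round(np.linalg.norm(s.fun.reshape(-1,2),axis=1),1)); return s.x
L=np.array([(190,103),(247,120),(297,207),(283,262),(185,318),(130,303),(82,205),(97,150)])+130*2.66
U=np.array([(580,97),(632,103),(697,185),(697,240),(617,313),(560,305),(487,228),(497,170)])+[320*2.66-399,130*2.66]
b=[ray(f,np.array(p)/2.66+130,52) for p in((163,165),(204,247))];d=b[1]-b[0];print("bar",np.mean(b,0),np.hypot(*d),np.degrees(np.arctan2(d[1],d[0]))%180)
l=fit(L,160,24,[533,194,25,40]);u=fit(U,156,100,[539,-214,45,40])
G=(0,255,0);R=(0,0,255)
D=[(T(octa(160,l[3],24),*l[:3]),G),(T([(40,9,52),(-40,9,52),(-40,-9,52),(40,-9,52),(40,9,52)],*l[:3]),R),
(T(octa(156,u[3],100),*u[:3]),G),(T(octa(136,u[3],100),*u[:3]),R)]
a=np.hstack([crop(f,130,130,150,150,2.0,D),crop(f,320,130,150,150,2.0,D)])
c=np.hstack([crop(g,140,110,150,150,2.0,D),crop(g,290,220,150,150,2.0,D)])
cv2.imwrite("pics/c2.png",np.vstack([a,c]))
E
python3 fit.py
```

```text
bar [532.04421514 198.67090339] 77.48594513612598 28.717463755011238
[532.88 199.75  30.45  34.04] [2.  3.  2.1 2.7 1.8 2.6 1.5 3.3]
[ 537.66 -220.24   41.09   35.76] [7.3 2.6 7.5 6.5 3.9 4.8 1.6 7.6]
```

View pics/c2.png

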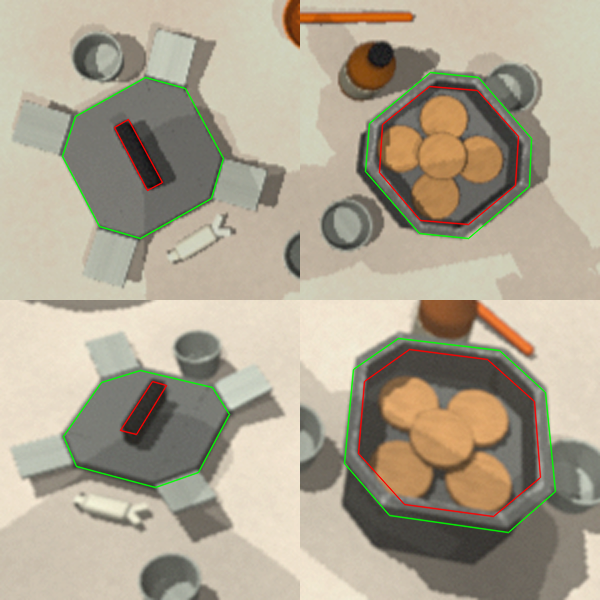

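```bash
cat > tubfit.py <<'E'
from h import *
from scipy.optimize import differential_evolution as DE
def gm(f):
    g=cv2.GaussianBlur(cv2.cvtColor(f["pixels"],cv2.COLOR_RGB2GRAY).astype(np.float32),(0,0),1.0)
    return np.hypot(cv2.Sobel(g,5,1,0),cv2.Sobel(g,5,0,1)).clip(0,120)
def dens(p):
    p=np.array(p);return np.vstack([p[i]+(p[i+1]-p[i])*t for i in range(8) for t in (np.arange(20)+.5)[:,None]/20])
def run(fs,ws,z,b):
    ms=[gm(f) for f in fs]
    def c(q):
        s=0
        for f,m in zip(fs,ms):
            for w,ki in zip(ws,(3,4)):
                uv=proj(f,T(dens(octa(w,q[ki],z)),*q[:3])).astype(np.float32)
                s-=cv2.remap(m,uv[None,:,0].copy(),uv[None,:,1].copy(),cv2.INTER_LINEAR).mean()
        return s/len(fs)
    r=DE(c,b,seed=1,maxiter=120,popsize=12,tol=1e-6);return r.x,r.fun
if __name__=="__main__":
    f=load("top0");g=load("side0");B=[(525,550),(-232,-205),(20,65),(20,55),(20,55)]
    for fs in([f],[g],[f,g]):
        x,v=run(fs,(156,136),100,B);print(np.round(x,2),v)
    LB=[(523,543),(190,210),(24,36),(20,55),(20,55)]
    for fs in([f],[g]): print("lid",*[np.round(a,2) for a in run(fs,(160,),24,LB)])
    D=[(T(octa(156,x[3],100),*x[:3]),(0,255,0)),(T(octa(136,x[4],100),*x[:3]),(0,0,255))]
    cv2.imwrite("pics/c3.png",np.hstack([crop(f,340,150,100,110,3.5,D),crop(g,305,225,115,110,3.5,D)]))
E
python3 tubfit.py
```

```text
[ 533.22 -213.32   38.87   41.21   21.14] -174.68714904785156
[ 547.68 -211.05   39.     40.6    20.61] -163.87387084960938
[ 539.8  -218.12   39.57   31.81   28.98] -149.8744659423828
lid [532.64 201.21  28.35  29.12  36.23] -94.27
lid [535.31 205.81  30.34  28.84  29.1 ] -98.81
```

View pics/c3.png

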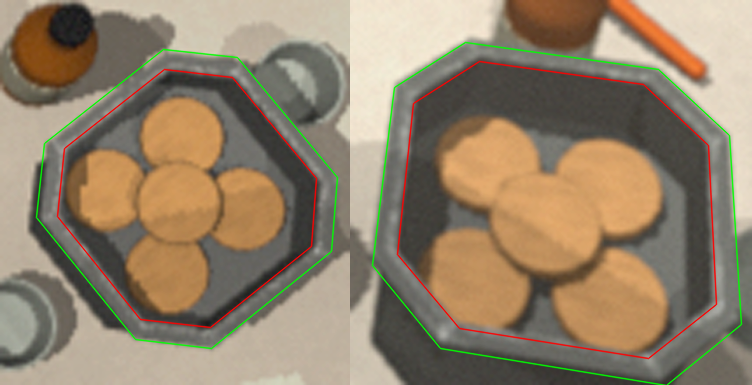

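```bash
python3 - <<'E'
from h import *
f=load("top0");g=load("side0")
cv2.imwrite("pics/c4.png",cv2.convertScaleAbs(np.hstack([crop(f,342,158,100,100,4.0),crop(g,307,230,115,100,3.4)[:,:,:] if 0 else cv2.resize(crop(g,307,230,115,120,3.4),(391,400))]),alpha=1.3))
E
```

```text
(no output)
```

View pics/c4.png

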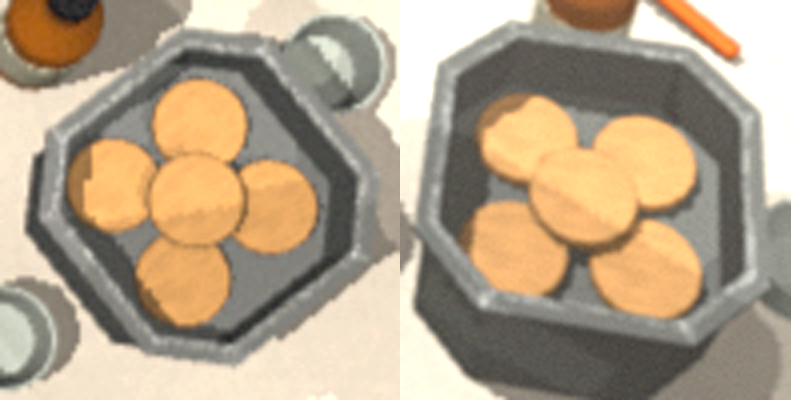

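```bash
python3 - <<'E'
from h import *
from scipy.optimize import least_squares
f=load("top0");g=load("side0")
A=np.array([(190,30),(272,42),(372,172),(362,262),(235,360),(150,345),(40,212),(50,130)])/4-.4+[342,158]
I=np.array([(187,52),(258,62),(358,180),(345,240),(232,335),(160,322),(58,208),(65,140)])/4-.4+[342,158]
S=(np.array([(518,22),(680,38),(762,108),(764,240),(690,342),(475,310),(418,225),(440,72)])-[400,0])*[115/391,.3]-.4+[307,230]
for n,c,P in(("A",f,A),("I",f,I),("S",g,S)):
    w=np.array([ray(c,p,100) for p in P])
    def r(q):
        o=T(octa(q[4],q[3],100)[:8],*q[:3])[:,:2];d=np.linalg.norm(w[:,None]-o[None],axis=2);return (w-o[d.argmin(1)]).ravel()
    s=least_squares(r,[538,-215,38,32,150],loss="soft_l1");print(n,np.round(s.x,1),np.round(np.linalg.norm(r(s.x).reshape(-1,2),axis=1),1), "centroid",w.mean(0))
E
```

```text
A [ 539.8 -219.7   38.    32.1  151.1] [2.8 0.9 1.3 2.  1.1 2.4 1.6 2.4] centroid [ 539.73044465 -219.81601602]
I [ 540.5 -219.7   39.1   25.6  129.1] [0.9 1.8 4.1 1.8 1.4 2.4 3.8 4. ] centroid [ 540.51988375 -219.30791462]
S [ 543.6 -215.6   40.7   36.6  156.5] [ 3.2  0.5  1.2 14.4  2.9  9.3  1.8  3.1] centroid [ 543.42307983 -214.19879397]
```

```bash
R='{"x":3.06,"y":-2.418}'; python3 -m inch '[{"yaw":-1},{"x":3.06,"y":-2.418},{"x":3.06,"y":-2.418},{"x":3.06,"y":-2.418},{"x":3.06,"y":-2.418},{"x":3.06,"y":-2.418},{"x":3.06,"y":-2.418},{"x":3.06,"y":-2.418},{"x":3.06,"y":-2.418},{"x":3.06,"y":-2.418},{"x":3.06,"y":-2.418}]'
python3 -m inch '[{"x":3.06,"y":-2.418},{"x":3.06,"y":-2.418},{"x":3.06,"y":-2.418},{"x":3.06,"y":-2.418},{"x":3.06,"y":-2.418},{"x":3.06,"y":-2.418},{"x":3.06,"y":-2.418},{"x":3.06,"y":-2.418},{"x":3.06,"y":-2.418},{"x":3.06,"y":-2.418},{},{}]'
```

```text
invalid input
invalid input
```

```bash
python3 -m inch '[{"x":0,"y":0,"z":0,"yaw":-1,"gripper":1}]'
```

```text
time_s: 0.18
ee_pos: [238.9, -522.7, 235.4]
ee_rot: [-179.9, -0.0, 29.6]
force: [0.9, -0.0, 0.1]
gripper_width: 90.9
```

```bash
python3 -m inch '[{"x":3.06,"y":-2.42,"z":0,"yaw":0,"gripper":1},{"x":3.06,"y":-2.42,"z":0,"yaw":0,"gripper":1},{"x":3.06,"y":-2.42,"z":0,"yaw":0,"gripper":1},{"x":3.06,"y":-2.42,"z":0,"yaw":0,"gripper":1},{"x":3.06,"y":-2.42,"z":0,"yaw":0,"gripper":1},{"x":3.06,"y":-2.42,"z":0,"yaw":0,"gripper":1},{"x":3.06,"y":-2.42,"z":0,"yaw":0,"gripper":1},{"x":3.06,"y":-2.42,"z":0,"yaw":0,"gripper":1},{"x":3.06,"y":-2.42,"z":0,"yaw":0,"gripper":1},{"x":3.06,"y":-2.42,"z":0,"yaw":0,"gripper":1}]'
python3 -m inch '[{"x":3.06,"y":-2.42,"z":0,"yaw":0,"gripper":1},{"x":3.06,"y":-2.42,"z":0,"yaw":0,"gripper":1},{"x":3.06,"y":-2.42,"z":0,"yaw":0,"gripper":1},{"x":3.06,"y":-2.42,"z":0,"yaw":0,"gripper":1},{"x":3.06,"y":-2.42,"z":0,"yaw":0,"gripper":1},{"x":3.06,"y":-2.42,"z":0,"yaw":0,"gripper":1},{"x":3.06,"y":-2.42,"z":0,"yaw":0,"gripper":1},{"x":3.06,"y":-2.42,"z":0,"yaw":0,"gripper":1},{"x":3.06,"y":-2.42,"z":0,"yaw":0,"gripper":1},{"x":3.06,"y":-2.42,"z":0,"yaw":0,"gripper":1},{"x":0,"y":0,"z":0,"yaw":0,"gripper":1}]'
```

```text
time_s: 1.02
ee_pos: [385.8, -159.6, 235.8]
ee_rot: [-180.0, 0.0, 29.5]
force: [1.0, -0.7, 0.3]
gripper_width: 91.0
time_s: 1.93
ee_pos: [534.6, 205.9, 234.9]
ee_rot: [-179.9, -0.1, 29.8]
force: [-0.1, -0.9, 0.2]
gripper_width: 91.4
```

```bash
python3 -m inch '[{"x":0,"y":0,"z":3.4,"yaw":0,"gripper":1},{"x":0,"y":0,"z":3.4,"yaw":0,"gripper":1},{"x":0,"y":0,"z":3.4,"yaw":0,"gripper":1},{"x":0,"y":0,"z":3.4,"yaw":0,"gripper":1},{"x":0,"y":0,"z":0,"yaw":0,"gripper":1},{"x":0,"y":0,"z":0,"yaw":0,"gripper":1},{"x":0,"y":0,"z":0,"yaw":0,"gripper":1}]'
```

```text
time_s: 2.52
ee_pos: [533.7, 200.2, 101.5]
ee_rot: [180.0, -0.1, 29.6]
force: [-0.3, -1.0, 0.6]
gripper_width: 91.1
```

```bash
python3 -m inch '[{"x":0,"y":0,"z":2.6,"yaw":0,"gripper":1},{"x":0,"y":0,"z":1.5,"yaw":0,"gripper":1},{"x":0,"y":0,"z":0.9,"yaw":0,"gripper":1},{"x":0,"y":0,"z":0,"yaw":0,"gripper":0},{"x":0,"y":0,"z":0,"yaw":0,"gripper":-0.6},{"x":0,"y":0,"z":0,"yaw":0,"gripper":-0.6},{"x":0,"y":0,"z":0,"yaw":0,"gripper":-1},{"x":0,"y":0,"z":0,"yaw":0,"gripper":-1},{"x":0,"y":0,"z":0,"yaw":0,"gripper":-1},{"x":0,"y":0,"z":0,"yaw":0,"gripper":-1},{"x":0,"y":0,"z":0,"yaw":0,"gripper":-1},{"x":0,"y":0,"z":0,"yaw":0,"gripper":-1}]' 40
```

```text
time_s: 3.52
ee_pos: [532.6, 200.0, 50.0]
ee_rot: [180.0, -0.0, 29.6]
force: [-0.5, 0.5, 0.8]
gripper_width: 34.1
```

```bash
python3 -m inch '[{"x":0,"y":0,"z":0,"yaw":0,"gripper":-1},{"x":0,"y":0,"z":0,"yaw":0,"gripper":-1},{"x":0,"y":0,"z":0,"yaw":0,"gripper":-1},{"x":0,"y":0,"z":0,"yaw":0,"gripper":-1},{"x":0,"y":0,"z":0,"yaw":0,"gripper":-1},{"x":0,"y":0,"z":0,"yaw":0,"gripper":-1}]'
```

```text
time_s: 4.02
ee_pos: [532.4, 200.2, 49.9]
ee_rot: [-180.0, 0.0, 29.6]
force: [-0.3, 1.8, -0.2]
gripper_width: 18.0
```

```bash
python3 -m inch '[{"x":0,"y":0,"z":-0.5,"yaw":0,"gripper":-1},{"x":0,"y":0,"z":-1.5,"yaw":0,"gripper":-1},{"x":0,"y":0,"z":-2.5,"yaw":0,"gripper":-1},{"x":0,"y":0,"z":-2.5,"yaw":0,"gripper":-1},{"x":0,"y":0,"z":-2.5,"yaw":0,"gripper":-1},{"x":0,"y":0,"z":-2.5,"yaw":0,"gripper":-1},{"x":0,"y":0,"z":-2.5,"yaw":0,"gripper":-1},{"x":0,"y":0,"z":-2.5,"yaw":0,"gripper":-1},{"x":0,"y":0,"z":-2,"yaw":0,"gripper":-1},{"x":0,"y":0,"z":-1,"yaw":-0.86,"gripper":-1},{"x":0,"y":0,"z":0,"yaw":-0.86,"gripper":-1},{"x":0,"y":0,"z":0,"yaw":0,"gripper":-1}]'
python3 -m inch '[{"x":-0.8,"y":1.04,"z":0,"yaw":0,"gripper":-1},{"x":-1.58,"y":2.09,"z":0,"yaw":0,"gripper":-1},{"x":-1.58,"y":2.09,"z":0,"yaw":0,"gripper":-1},{"x":-1.58,"y":2.09,"z":0,"yaw":0,"gripper":-1},{"x":-1.58,"y":2.09,"z":0,"yaw":0,"gripper":-1},{"x":-1.58,"y":2.09,"z":0,"yaw":0,"gripper":-1},{"x":-1.58,"y":2.09,"z":0,"yaw":0,"gripper":-1},{"x":-1.58,"y":2.09,"z":0,"yaw":0,"gripper":-1},{"x":-1.58,"y":2.09,"z":0,"yaw":0,"gripper":-1}]'
python3 -m inch '[{"x":-1.58,"y":2.09,"z":0,"yaw":0,"gripper":-1},{"x":-1.58,"y":2.09,"z":0,"yaw":0,"gripper":-1},{"x":-1.58,"y":2.09,"z":0,"yaw":0,"gripper":-1},{"x":-1.58,"y":2.09,"z":0,"yaw":0,"gripper":-1},{"x":-1.58,"y":2.09,"z":0,"yaw":0,"gripper":-1},{"x":-1.58,"y":2.09,"z":0,"yaw":0,"gripper":-1},{"x":-1.58,"y":2.09,"z":0,"yaw":0,"gripper":-1},{"x":-0.8,"y":1.04,"z":0,"yaw":0,"gripper":-1},{"x":0,"y":0,"z":0,"yaw":0,"gripper":-1},{"x":0,"y":0,"z":0,"yaw":0,"gripper":-1},{"x":0,"y":0,"z":0,"yaw":0,"gripper":-1}]'
python3 - <<'E'
from h import *
print(telemetry.state()["ee_pos"],telemetry.state()["ee_rot"])
f=grab("top","top1");g=grab("side","side1")
D=[(T(octa(160,31,24),540,-219.5,38.2,200),(0,255,0))]
cv2.imwrite("pics/c5.png",np.hstack([crop(f,320,120,160,160,2.5,D),crop(g,250,110,200,200,2,D)]))
E
```

```text
time_s: 5.02
ee_pos: [532.4, 199.6, 250.4]
ee_rot: [180.0, -0.0, 38.2]
force: [0.3, -0.4, -3.8]
gripper_width: 17.5
time_s: 5.77
ee_pos: [535.5, -24.8, 248.9]
ee_rot: [-179.9, 0.1, 38.0]
force: [-0.0, -0.5, -3.6]
gripper_width: 17.5
time_s: 6.68
ee_pos: [539.7, -218.4, 249.5]
ee_rot: [-179.9, 0.0, 38.1]
force: [-0.4, 0.6, -3.9]
gripper_width: 17.2
[ 539.71948497 -218.35372188  249.45264366] [-1.79897959e+02  1.57818435e-02  3.81446841e+01]
```

View pics/c5.png

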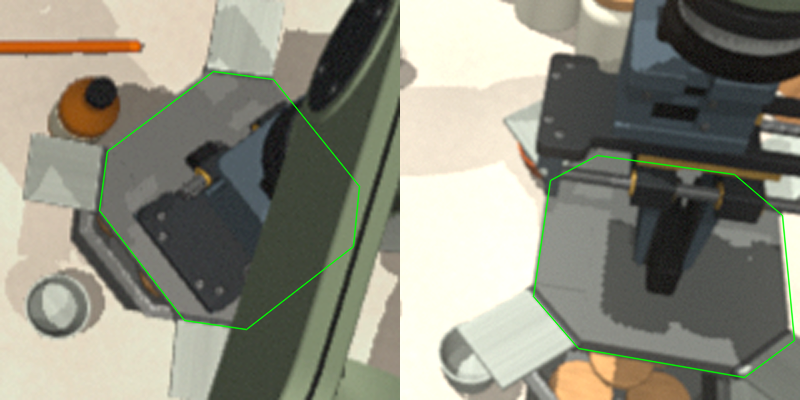

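```bash
python3 -m inch '[{"x":0,"y":0,"z":2,"yaw":0,"gripper":-1},{"x":0,"y":0,"z":2.5,"yaw":0,"gripper":-1},{"x":0,"y":0,"z":2.5,"yaw":0,"gripper":-1},{"x":0,"y":0,"z":1.5,"yaw":0,"gripper":-1},{"x":0,"y":0,"z":0.8,"yaw":0,"gripper":-1},{"x":0,"y":0,"z":0.3,"yaw":0,"gripper":-1},{"x":0,"y":0,"z":0,"yaw":0,"gripper":-1},{"x":0,"y":0,"z":0,"yaw":0,"gripper":-1}]'
python3 -m inch '[{"x":0,"y":0,"z":0.2,"yaw":0,"gripper":-1},{"x":0,"y":0,"z":0.2,"yaw":0,"gripper":-1},{"x":0,"y":0,"z":0.2,"yaw":0,"gripper":-1},{"x":0,"y":0,"z":0,"yaw":0,"gripper":-1}]'
```

```text
time_s: 7.45
ee_pos: [541.1, -219.2, 155.1]
ee_rot: [179.9, -0.1, 38.2]
force: [-0.5, -0.0, -2.7]
gripper_width: 17.6
time_s: 7.78
ee_pos: [540.0, -219.2, 147.8]
ee_rot: [-180.0, 0.0, 38.2]
force: [-0.6, -0.0, -3.9]
gripper_width: 18.1
```

```bash
python3 -m inch '[{"x":0,"y":0,"z":0.2,"yaw":0,"gripper":-1},{"x":0,"y":0,"z":0.2,"yaw":0,"gripper":-1},{"x":0,"y":0,"z":0,"yaw":0,"gripper":-1}]'
python3 -m inch '[{"x":0,"y":0,"z":0.2,"yaw":0,"gripper":-1},{"x":0,"y":0,"z":0.15,"yaw":0,"gripper":-1},{"x":0,"y":0,"z":0,"yaw":0,"gripper":-1}]'
python3 -m inch '[{"x":0,"y":0,"z":0.1,"yaw":0,"gripper":-1},{"x":0,"y":0,"z":0,"yaw":0,"gripper":-1}]'
```

```text
time_s: 8.03
ee_pos: [540.0, -219.1, 143.6]
ee_rot: [-180.0, 0.0, 38.2]
force: [-0.0, -1.2, -3.4]
gripper_width: 18.0
time_s: 8.28
ee_pos: [540.0, -219.1, 140.0]
ee_rot: [-180.0, 0.0, 38.2]
force: [-0.7, -0.7, -4.0]
gripper_width: 17.6
time_s: 8.45
ee_pos: [540.1, -219.1, 139.9]
ee_rot: [-180.0, 0.0, 38.2]
force: [-1.8, -0.1, -0.5]
gripper_width: 17.9
```

```bash
python3 -m inch '[{"x":0,"y":0,"z":0,"yaw":0,"gripper":0},{"x":0,"y":0,"z":0,"yaw":0,"gripper":0},{"x":0,"y":0,"z":0,"yaw":0,"gripper":0},{"x":0,"y":0,"z":0,"yaw":0,"gripper":0},{"x":0,"y":0,"z":-0.5,"yaw":0,"gripper":0},{"x":0,"y":0,"z":-2.5,"yaw":0,"gripper":0},{"x":0,"y":0,"z":-3,"yaw":0,"gripper":0},{"x":0,"y":0,"z":-3,"yaw":0,"gripper":0},{"x":0,"y":0,"z":-3,"yaw":0,"gripper":-1},{"x":0,"y":0,"z":0,"yaw":-1,"gripper":-1},{"x":0,"y":0,"z":0,"yaw":-1,"gripper":-1},{"x":0,"y":0,"z":0,"yaw":-1,"gripper":-1}]'
python3 -m inch '[{"x":0,"y":0,"z":0,"yaw":-1,"gripper":-1},{"x":0,"y":0,"z":0,"yaw":-1,"gripper":-1},{"x":0,"y":0,"z":0,"yaw":-1,"gripper":-1},{"x":0,"y":0,"z":0,"yaw":-1,"gripper":-1},{"x":0,"y":0,"z":0,"yaw":-1,"gripper":-1},{"x":0,"y":0,"z":0,"yaw":-1,"gripper":-1},{"x":0,"y":-2.6,"z":0,"yaw":0,"gripper":-1},{"x":0,"y":-2.6,"z":0,"yaw":0,"gripper":-1},{"x":0,"y":-2.6,"z":0,"yaw":0,"gripper":-1},{"x":0,"y":-2.6,"z":0,"yaw":0,"gripper":-1},{"x":0,"y":-2.6,"z":0,"yaw":0,"gripper":-1},{"x":0,"y":0,"z":0,"yaw":0,"gripper":-1}]'
python3 - <<'E'
from h import *
s=telemetry.state();print(s["ee_pos"],s["ee_rot"],s["gripper_width"])
f=grab("top","top2");g=grab("side","side2")
D=[(T(octa(160,31,24),540,-219.3,38.2,90),(0,255,0))]
cv2.imwrite("pics/c6.png",np.hstack([crop(f,320,120,160,160,2.5,D),crop(g,250,170,200,200,2,D)]))
E
```

```text
time_s: 9.45
ee_pos: [540.5, -219.3, 260.8]
ee_rot: [179.9, -0.0, 53.4]
force: [0.2, 0.1, 0.7]
gripper_width: 21.7
time_s: 10.45
ee_pos: [407.0, -202.7, 260.0]
ee_rot: [-179.9, -0.0, 83.1]
force: [-0.3, -0.3, 0.5]
gripper_width: 0.4
[ 406.97777225 -202.66122815  260.04420877] [-1.79866797e+02 -3.98873095e-03  8.31123194e+01] 0.3902804555187244
```

View pics/c6.png

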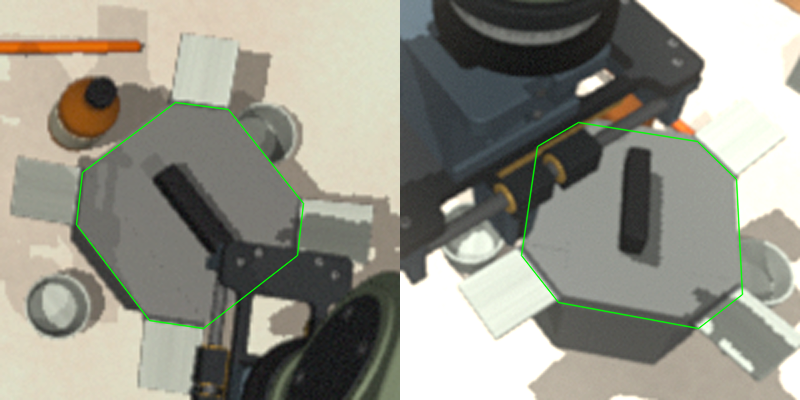

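```bash
python3 -m inch '[{"x":0,"y":0,"z":3,"yaw":0,"gripper":-1},{"x":0,"y":0,"z":3,"yaw":0,"gripper":-1},{"x":0,"y":0,"z":1,"yaw":0,"gripper":-1},{"x":0,"y":0,"z":1,"yaw":0,"gripper":-1},{"x":0,"y":0,"z":1,"yaw":0,"gripper":-1},{"x":0,"y":0,"z":1,"yaw":0,"gripper":-1},{"x":0,"y":0,"z":1,"yaw":0,"gripper":-1},{"x":0,"y":0,"z":0.8,"yaw":0,"gripper":-1}]'
python3 -m inch '[{"x":0,"y":0,"z":0.7,"yaw":0,"gripper":-1},{"x":0,"y":0,"z":0.7,"yaw":0,"gripper":-1},{"x":0,"y":0,"z":0.7,"yaw":0,"gripper":-1},{"x":0,"y":0,"z":0.7,"yaw":0,"gripper":-1},{"x":0,"y":0,"z":0.7,"yaw":0,"gripper":-1},{"x":0,"y":0,"z":0.7,"yaw":0,"gripper":-1},{"x":0,"y":0,"z":0.7,"yaw":0,"gripper":-1},{"x":0,"y":0,"z":0,"yaw":0,"gripper":-1}]'
```

```text
time_s: 11.22
ee_pos: [412.5, -204.0, 140.7]
ee_rot: [180.0, 0.0, 83.2]
force: [-0.2, 0.1, -0.1]
gripper_width: 0.5
time_s: 11.88
ee_pos: [410.2, -203.2, 91.0]
ee_rot: [-179.8, -0.1, 83.2]
force: [-1.1, 0.7, -0.9]
gripper_width: 0.5
```

```bash
python3 -m inch '[{"x":0,"y":0.4,"z":0,"yaw":0,"gripper":-1},{"x":0,"y":0.4,"z":0,"yaw":0,"gripper":-1},{"x":0,"y":0.4,"z":0,"yaw":0,"gripper":-1},{"x":0,"y":0.2,"z":0,"yaw":0,"gripper":-1},{"x":0,"y":0,"z":0,"yaw":0,"gripper":-1},{"x":0,"y":0,"z":0,"yaw":0,"gripper":-1}]'
for i in 1 2; do python3 -m inch '[{"x":0,"y":0.1,"z":0,"yaw":0,"gripper":-1},{"x":0,"y":0.1,"z":0,"yaw":0,"gripper":-1},{"x":0,"y":0,"z":0,"yaw":0,"gripper":-1}]' | grep -E "pos|force"; done
```

```text
time_s: 12.38
ee_pos: [425.7, -205.6, 92.7]
ee_rot: [179.9, 0.0, 83.2]
force: [0.3, -0.3, -0.1]
gripper_width: 0.5
ee_pos: [426.9, -205.6, 92.4]
force: [-1.0, 0.3, -0.1]
ee_pos: [429.0, -205.8, 92.4]
force: [-1.3, 0.6, -0.9]
```

```bash
for i in 1 2 3; do python3 -m inch '[{"x":0,"y":0.05,"z":0,"yaw":0,"gripper":-1},{"x":0,"y":0,"z":0,"yaw":0,"gripper":-1},{"x":0,"y":0,"z":0,"yaw":0,"gripper":-1}]' | grep -E "pos|force"; done
```

```text
ee_pos: [429.5, -205.9, 92.4]
force: [-1.6, 1.0, 0.0]
ee_pos: [430.0, -205.9, 92.4]
force: [-1.3, 0.7, -0.9]
ee_pos: [430.6, -206.0, 92.5]
force: [-1.8, -0.1, -0.7]
```

```bash
for i in 1 2 3; do python3 -m inch '[{"x":0,"y":0.05,"z":0,"yaw":0,"gripper":-1},{"x":0,"y":0,"z":0,"yaw":0,"gripper":-1},{"x":0,"y":0,"z":0,"yaw":0,"gripper":-1}]' | grep -E "pos|force"; done
python3 - <<'E'
from h import *
f=grab("top","top3");g=grab("side","side3")
cv2.imwrite("pics/c7.png",np.hstack([crop(f,320,120,160,160,2.5),crop(g,250,170,200,200,2)]))
E
```

```text
ee_pos: [431.1, -206.1, 92.5]
force: [-1.4, -0.5, -0.1]
ee_pos: [431.6, -206.2, 92.5]
force: [-1.1, 0.5, -1.3]
ee_pos: [432.1, -206.2, 92.5]
force: [-1.3, -0.2, -0.7]
```

View pics/c7.png

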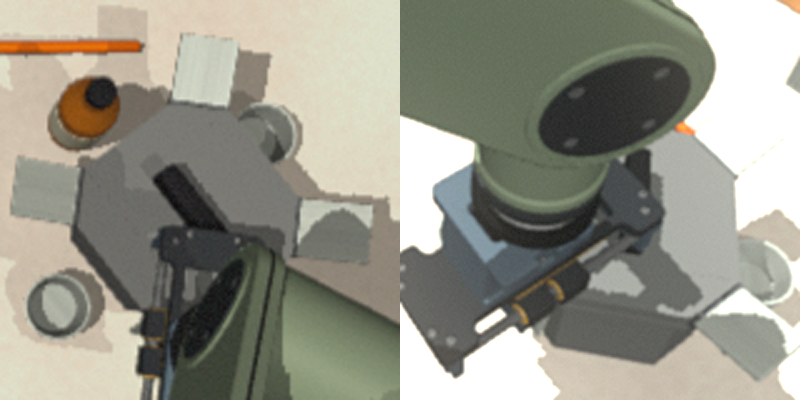

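```bash
for i in 1 2 3 4 5; do python3 -m inch '[{"x":0,"y":0.07,"z":0,"yaw":0,"gripper":-1},{"x":0,"y":0,"z":0,"yaw":0,"gripper":-1},{"x":0,"y":0,"z":0,"yaw":0,"gripper":-1}]' | grep -E "pos|force" | tr '\n' ' '; echo; done
```

```text
ee_pos: [432.8, -206.3, 92.4] force: [-1.4, 0.2, -0.2] 
ee_pos: [433.4, -206.4, 92.4] force: [-1.5, -0.2, -1.4] 
ee_pos: [433.6, -206.4, 92.4] force: [-4.1, -0.6, 1.0] 
ee_pos: [433.7, -206.4, 92.4] force: [-6.4, 0.1, 2.5] 
ee_pos: [433.7, -206.4, 92.4] force: [-7.5, -1.2, 3.5]
```

```bash
python3 -m inch '[{"x":0,"y":-0.5,"z":0,"yaw":0,"gripper":-1},{"x":0,"y":-2,"z":0,"yaw":0,"gripper":-1},{"x":0,"y":0,"z":-3,"yaw":0,"gripper":-1},{"x":0,"y":0,"z":-3,"yaw":0,"gripper":-1},{"x":0,"y":0,"z":-3,"yaw":0,"gripper":-1},{"x":0,"y":0,"z":-3.3,"yaw":0,"gripper":-1},{"x":0,"y":3.2,"z":0,"yaw":0,"gripper":-1},{"x":0,"y":3.3,"z":0,"yaw":0,"gripper":-1},{"x":0,"y":3.3,"z":0,"yaw":0,"gripper":-1},{"x":0,"y":3.3,"z":0,"yaw":0,"gripper":-1},{"x":0,"y":3.3,"z":0,"yaw":0,"gripper":-1},{"x":0,"y":3.3,"z":0,"yaw":0,"gripper":-1}]'
python3 -m inch '[{"x":0,"y":3.3,"z":0,"yaw":0,"gripper":-1},{"x":0,"y":3.0,"z":0,"yaw":0,"gripper":-1},{"x":0,"y":0,"z":0,"yaw":0,"gripper":-1},{"x":0,"y":0,"z":0,"yaw":0,"gripper":-1},{"x":0,"y":0,"z":0,"yaw":0,"gripper":-1}]'
```

```text
time_s: 16.73
ee_pos: [608.9, -227.2, 215.8]
ee_rot: [179.8, 0.0, 83.2]
force: [-0.5, -1.0, 0.9]
gripper_width: 0.4
time_s: 17.15
ee_pos: [668.7, -234.4, 215.2]
ee_rot: [180.0, -0.0, 83.2]
force: [-0.7, -0.4, 0.3]
gripper_width: 0.6
```

```bash
python3 -m inch '[{"x":0,"y":0,"z":2,"yaw":0,"gripper":-1},{"x":0,"y":0,"z":1,"yaw":0,"gripper":-1},{"x":0,"y":0,"z":1,"yaw":0,"gripper":-1},{"x":0,"y":0,"z":1,"yaw":0,"gripper":-1},{"x":0,"y":0,"z":1,"yaw":0,"gripper":-1},{"x":0,"y":0,"z":0.9,"yaw":0,"gripper":-1},{"x":0,"y":0,"z":0.9,"yaw":0,"gripper":-1},{"x":0,"y":0,"z":0.9,"yaw":0,"gripper":-1},{"x":0,"y":0,"z":0.9,"yaw":0,"gripper":-1},{"x":0,"y":0,"z":0.9,"yaw":0,"gripper":-1},{"x":0,"y":0,"z":0.9,"yaw":0,"gripper":-1},{"x":0,"y":0,"z":0.9,"yaw":0,"gripper":-1}]'
python3 -m inch '[{"x":0,"y":0,"z":0,"yaw":0,"gripper":-1},{"x":0,"y":-0.4,"z":0,"yaw":0,"gripper":-1},{"x":0,"y":-0.4,"z":0,"yaw":0,"gripper":-1},{"x":0,"y":-0.4,"z":0,"yaw":0,"gripper":-1},{"x":0,"y":-0.3,"z":0,"yaw":0,"gripper":-1},{"x":0,"y":-0.3,"z":0,"yaw":0,"gripper":-1},{"x":0,"y":0,"z":0,"yaw":0,"gripper":-1},{"x":0,"y":0,"z":0,"yaw":0,"gripper":-1}]'
for i in 1 2 3 4; do python3 -m inch '[{"x":0,"y":-0.07,"z":0,"yaw":0,"gripper":-1},{"x":0,"y":0,"z":0,"yaw":0,"gripper":-1},{"x":0,"y":0,"z":0,"yaw":0,"gripper":-1}]' | grep -E "pos|force" | tr '\n' ' '; echo; done
```

```text
time_s: 18.15
ee_pos: [668.9, -234.6, 91.6]
ee_rot: [180.0, 0.0, 83.2]
force: [0.5, -0.2, 0.8]
gripper_width: 0.3
time_s: 18.82
ee_pos: [650.4, -232.4, 92.8]
ee_rot: [-180.0, 0.0, 83.2]
force: [-0.3, -0.7, -0.9]
gripper_width: 0.3
ee_pos: [650.3, -232.4, 92.6] force: [-0.4, -0.5, -0.1] 
ee_pos: [650.0, -232.4, 92.6] force: [1.6, -0.1, 0.1] 
ee_pos: [649.0, -232.3, 92.6] force: [2.7, 0.0, 0.3] 
ee_pos: [648.1, -232.2, 92.6] force: [2.5, -0.9, 1.1]
```

```bash
for i in 1 2 3 4; do python3 -m inch '[{"x":0,"y":-0.07,"z":0,"yaw":0,"gripper":-1},{"x":0,"y":0,"z":0,"yaw":0,"gripper":-1},{"x":0,"y":0,"z":0,"yaw":0,"gripper":-1}]' | grep -E "pos|force" | tr '\n' ' '; echo; done
```

```text
ee_pos: [647.4, -232.0, 92.5] force: [1.4, -0.6, 1.7] 
ee_pos: [646.9, -232.0, 92.6] force: [2.7, -0.4, 0.7] 
ee_pos: [646.8, -232.0, 92.6] force: [5.1, -1.1, 0.3] 
ee_pos: [646.6, -232.2, 92.6] force: [7.6, -2.4, 0.4]
```

```bash
python3 -m inch '[{"x":0,"y":0.5,"z":0,"yaw":0,"gripper":-1},{"x":0,"y":1.9,"z":0,"yaw":0,"gripper":-1},{"x":0,"y":0,"z":-3,"yaw":0,"gripper":-1},{"x":0,"y":0,"z":-3,"yaw":0,"gripper":-1},{"x":0,"y":0,"z":-3,"yaw":0,"gripper":-1},{"x":0,"y":0,"z":-3.3,"yaw":0,"gripper":-1},{"x":0,"y":0,"z":0,"yaw":1,"gripper":-1},{"x":0,"y":0,"z":0,"yaw":1,"gripper":-1},{"x":0,"y":0,"z":0,"yaw":1,"gripper":-1},{"x":0,"y":0,"z":0,"yaw":1,"gripper":-1},{"x":0,"y":0,"z":0,"yaw":1,"gripper":-1},{"x":0,"y":0,"z":0,"yaw":1,"gripper":-1}]'
python3 -m inch '[{"x":0,"y":0,"z":0,"yaw":1,"gripper":-1},{"x":0,"y":0,"z":0,"yaw":1,"gripper":-1},{"x":0,"y":0,"z":0,"yaw":1,"gripper":-1},{"x":0,"y":0,"z":0,"yaw":1,"gripper":-1},{"x":0,"y":0,"z":0,"yaw":1,"gripper":-1},{"x":0,"y":0,"z":0,"yaw":1,"gripper":-1},{"x":0,"y":0,"z":0,"yaw":1,"gripper":-1},{"x":0,"y":0,"z":0,"yaw":1,"gripper":-1},{"x":0,"y":0,"z":0,"yaw":1,"gripper":-1},{"x":0,"y":0,"z":0,"yaw":1,"gripper":-1},{"x":0,"y":0,"z":0,"yaw":1,"gripper":-1},{"x":0,"y":0,"z":0,"yaw":1,"gripper":-1}]'
python3 -m inch '[{"x":-2.6,"y":-2.6,"z":0,"yaw":0,"gripper":-1},{"x":-2.6,"y":-2.6,"z":0,"yaw":0,"gripper":-1},{"x":-2.6,"y":-2.6,"z":0,"yaw":0,"gripper":-1},{"x":-2.6,"y":-2.6,"z":0,"yaw":0,"gripper":-1},{"x":-2.6,"y":-2.6,"z":0,"yaw":0,"gripper":-1},{"x":0,"y":0,"z":0,"yaw":0,"gripper":-1},{"x":0,"y":0,"z":0,"yaw":0,"gripper":-1},{"x":0,"y":0,"z":0,"yaw":0,"gripper":-1}]'
```

```text
time_s: 21.82
ee_pos: [667.7, -234.2, 214.5]
ee_rot: [-179.7, 0.1, 52.9]
force: [0.6, -0.6, 0.3]
gripper_width: 0.6
time_s: 22.82
ee_pos: [667.7, -234.3, 214.5]
ee_rot: [-180.0, 0.3, -7.1]
force: [0.0, -0.1, -0.3]
gripper_width: 0.4
time_s: 23.48
ee_pos: [555.4, -90.2, 215.4]
ee_rot: [180.0, 0.1, -6.8]
force: [0.3, -0.8, -0.3]
gripper_width: 0.3
```

```bash
python3 - <<'E'
from h import *
f=grab("top","top4");g=grab("side","side4")
cv2.imwrite("pics/c8.png",np.hstack([crop(f,320,120,160,160,2.5),crop(g,250,170,200,200,2)]))
E
```

```text
(no output)
```

View pics/c8.png

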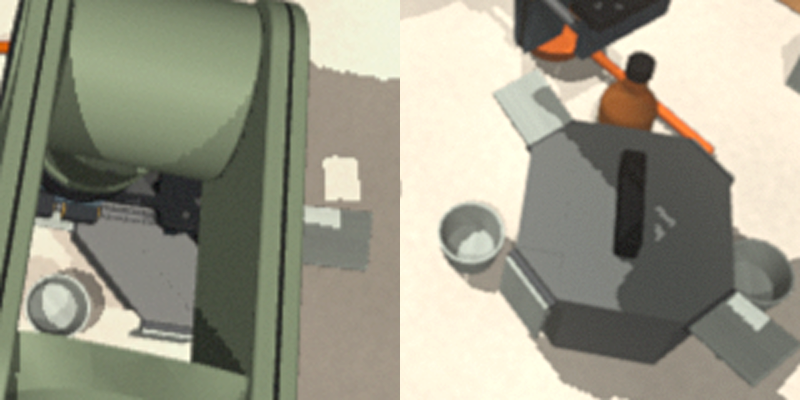

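```bash
python3 -m inch '[{"x":0,"y":0,"z":2,"yaw":0,"gripper":-1},{"x":0,"y":0,"z":1,"yaw":0,"gripper":-1},{"x":0,"y":0,"z":1,"yaw":0,"gripper":-1},{"x":0,"y":0,"z":1,"yaw":0,"gripper":-1},{"x":0,"y":0,"z":1,"yaw":0,"gripper":-1},{"x":0,"y":0,"z":0.9,"yaw":0,"gripper":-1},{"x":0,"y":0,"z":0.9,"yaw":0,"gripper":-1},{"x":0,"y":0,"z":0.9,"yaw":0,"gripper":-1},{"x":0,"y":0,"z":0.9,"yaw":0,"gripper":-1},{"x":0,"y":0,"z":0.9,"yaw":0,"gripper":-1},{"x":0,"y":0,"z":0.9,"yaw":0,"gripper":-1},{"x":0,"y":0,"z":0.9,"yaw":0,"gripper":-1}]'
python3 -m inch '[{"x":0,"y":0,"z":0,"yaw":0,"gripper":-1},{"x":0,"y":0.4,"z":0,"yaw":0,"gripper":-1},{"x":0,"y":0.4,"z":0,"yaw":0,"gripper":-1},{"x":0,"y":0.4,"z":0,"yaw":0,"gripper":-1},{"x":0,"y":0.4,"z":0,"yaw":0,"gripper":-1},{"x":0,"y":0.3,"z":0,"yaw":0,"gripper":-1},{"x":0,"y":0,"z":0,"yaw":0,"gripper":-1},{"x":0,"y":0,"z":0,"yaw":0,"gripper":-1}]'
for i in 1 2 3 4 5; do python3 -m inch '[{"x":0,"y":0.07,"z":0,"yaw":0,"gripper":-1},{"x":0,"y":0,"z":0,"yaw":0,"gripper":-1},{"x":0,"y":0,"z":0,"yaw":0,"gripper":-1}]' | grep -E "pos|force" | tr '\n' ' '; echo; done
```

```text
time_s: 24.58
ee_pos: [555.6, -90.0, 91.6]
ee_rot: [-180.0, -0.0, -6.8]
force: [-0.3, 0.6, 0.5]
gripper_width: 0.3
time_s: 25.25
ee_pos: [553.4, -109.6, 92.7]
ee_rot: [180.0, -0.0, -6.8]
force: [0.2, 0.1, -0.5]
gripper_width: 0.2
ee_pos: [553.3, -109.7, 92.5] force: [0.1, -0.2, -0.4] 
ee_pos: [553.3, -110.0, 92.5] force: [0.7, 1.6, 1.4] 
ee_pos: [553.1, -110.8, 92.5] force: [-0.2, 2.7, 0.9] 
ee_pos: [553.1, -111.2, 92.5] force: [1.4, 5.0, 1.6] 
ee_pos: [553.1, -111.3, 92.5] force: [1.4, 8.2, 1.4]
```

```bash
python3 -m inch '[{"x":0,"y":-0.5,"z":0,"yaw":0,"gripper":-1},{"x":0,"y":-1.8,"z":0,"yaw":0,"gripper":-1},{"x":0,"y":0,"z":-3,"yaw":0,"gripper":-1},{"x":0,"y":0,"z":-3,"yaw":0,"gripper":-1},{"x":0,"y":0,"z":-3,"yaw":0,"gripper":-1},{"x":0,"y":0,"z":-3.3,"yaw":0,"gripper":-1},{"x":0,"y":3.2,"z":0,"yaw":0,"gripper":-1},{"x":0,"y":3.3,"z":0,"yaw":0,"gripper":-1},{"x":0,"y":3.3,"z":0,"yaw":0,"gripper":-1},{"x":0,"y":3.3,"z":0,"yaw":0,"gripper":-1},{"x":0,"y":3.3,"z":0,"yaw":0,"gripper":-1},{"x":0,"y":3.3,"z":0,"yaw":0,"gripper":-1}]'
python3 -m inch '[{"x":0,"y":3.3,"z":0,"yaw":0,"gripper":-1},{"x":0,"y":3.0,"z":0,"yaw":0,"gripper":-1},{"x":0,"y":0,"z":0,"yaw":0,"gripper":-1},{"x":0,"y":0,"z":0,"yaw":0,"gripper":-1},{"x":0,"y":0,"z":0,"yaw":0,"gripper":-1}]'
python3 -m inch '[{"x":0,"y":0,"z":2,"yaw":0,"gripper":-1},{"x":0,"y":0,"z":1,"yaw":0,"gripper":-1},{"x":0,"y":0,"z":1,"yaw":0,"gripper":-1},{"x":0,"y":0,"z":1,"yaw":0,"gripper":-1},{"x":0,"y":0,"z":1,"yaw":0,"gripper":-1},{"x":0,"y":0,"z":0.9,"yaw":0,"gripper":-1},{"x":0,"y":0,"z":0.9,"yaw":0,"gripper":-1},{"x":0,"y":0,"z":0.9,"yaw":0,"gripper":-1},{"x":0,"y":0,"z":0.9,"yaw":0,"gripper":-1},{"x":0,"y":0,"z":0.9,"yaw":0,"gripper":-1},{"x":0,"y":0,"z":0.9,"yaw":0,"gripper":-1},{"x":0,"y":0,"z":0.9,"yaw":0,"gripper":-1}]'
```

```text
time_s: 27.5
ee_pos: [531.4, -287.4, 215.4]
ee_rot: [179.9, 0.0, -6.8]
force: [0.8, -0.1, 0.2]
gripper_width: 0.2
time_s: 27.92
ee_pos: [524.3, -347.6, 215.1]
ee_rot: [-180.0, 0.1, -6.9]
force: [-0.3, -0.5, -0.3]
gripper_width: 0.7
time_s: 28.92
ee_pos: [524.8, -347.9, 91.6]
ee_rot: [180.0, -0.0, -6.8]
force: [0.1, 0.1, 1.3]
gripper_width: 0.3
```

```bash
python3 -m inch '[{"x":0,"y":0,"z":0,"yaw":0,"gripper":-1},{"x":0,"y":-0.4,"z":0,"yaw":0,"gripper":-1},{"x":0,"y":-0.4,"z":0,"yaw":0,"gripper":-1},{"x":0,"y":-0.4,"z":0,"yaw":0,"gripper":-1},{"x":0,"y":-0.3,"z":0,"yaw":0,"gripper":-1},{"x":0,"y":-0.3,"z":0,"yaw":0,"gripper":-1},{"x":0,"y":0,"z":0,"yaw":0,"gripper":-1},{"x":0,"y":0,"z":0,"yaw":0,"gripper":-1}]'
for i in 1 2 3 4 5 6; do python3 -m inch '[{"x":0,"y":-0.07,"z":0,"yaw":0,"gripper":-1},{"x":0,"y":0,"z":0,"yaw":0,"gripper":-1},{"x":0,"y":0,"z":0,"yaw":0,"gripper":-1}]' | grep -E "pos|force" | tr '\n' ' '; echo; done
```

```text
time_s: 29.58
ee_pos: [527.0, -329.3, 92.7]
ee_rot: [-180.0, -0.0, -6.8]
force: [0.8, -0.8, 0.2]
gripper_width: 0.6
ee_pos: [526.9, -329.1, 92.5] force: [0.0, 0.1, 0.3] 
ee_pos: [527.0, -328.8, 92.5] force: [-0.9, -1.7, -0.8] 
ee_pos: [527.1, -327.9, 92.5] force: [-0.3, -1.7, -0.2] 
ee_pos: [527.2, -327.0, 92.5] force: [0.1, -2.1, 0.3] 
ee_pos: [527.3, -326.3, 92.5] force: [-0.3, -1.0, -0.4] 
ee_pos: [527.4, -325.6, 92.5] force: [-0.1, -1.5, 0.4]
```

```bash
for i in 1 2 3 4; do python3 -m inch '[{"x":0,"y":-0.07,"z":0,"yaw":0,"gripper":-1},{"x":0,"y":0,"z":0,"yaw":0,"gripper":-1},{"x":0,"y":0,"z":0,"yaw":0,"gripper":-1}]' | grep -E "pos|force" | tr '\n' ' '; echo; done
```

```text
ee_pos: [527.7, -325.4, 92.5] force: [1.8, -3.3, -2.3] 
ee_pos: [528.1, -325.2, 92.6] force: [0.8, -5.7, -2.3] 
ee_pos: [528.3, -324.9, 92.7] force: [0.2, -6.8, -2.1] 
ee_pos: [528.2, -324.6, 92.7] force: [0.1, -7.5, -1.8]
```

```bash
python3 -m inch '[{"x":0,"y":0.5,"z":0,"yaw":0,"gripper":-1},{"x":0,"y":1.9,"z":0,"yaw":0,"gripper":-1},{"x":0,"y":0,"z":-3,"yaw":0,"gripper":-1},{"x":0,"y":0,"z":-3,"yaw":0,"gripper":-1},{"x":0,"y":0,"z":-3,"yaw":0,"gripper":-1},{"x":0,"y":0,"z":-3.3,"yaw":0,"gripper":-1},{"x":-3,"y":2.5,"z":0,"yaw":0,"gripper":-1},{"x":-3,"y":2.5,"z":0,"yaw":0,"gripper":-1},{"x":-3,"y":2.5,"z":0,"yaw":0,"gripper":-1},{"x":-3,"y":2.5,"z":0,"yaw":0,"gripper":-1},{"x":-3,"y":2.5,"z":0,"yaw":0,"gripper":-1},{"x":-3,"y":2.5,"z":0,"yaw":0,"gripper":-1}]'
python3 - <<'E'
from h import *
f=grab("top","top5");g=grab("side","side5")
D=[(T(octa(160,31,24),540,-219.3,38.2,90),(0,255,0))]
cv2.imwrite("pics/c9.png",np.hstack([crop(f,320,120,160,160,2.5,D),crop(g,250,170,200,200,2,D)]))
cv2.imwrite("pics/c10.png",np.hstack([cv2.resize(cv2.cvtColor(f["pixels"],4),(400,300)),cv2.resize(cv2.cvtColor(g["pixels"],4),(400,300))]))
E
```

```text
time_s: 33.08
ee_pos: [326.7, -473.7, 215.3]
ee_rot: [-179.8, 0.0, -6.8]
force: [1.0, -0.6, -0.8]
gripper_width: 0.1
```

View pics/c9.png

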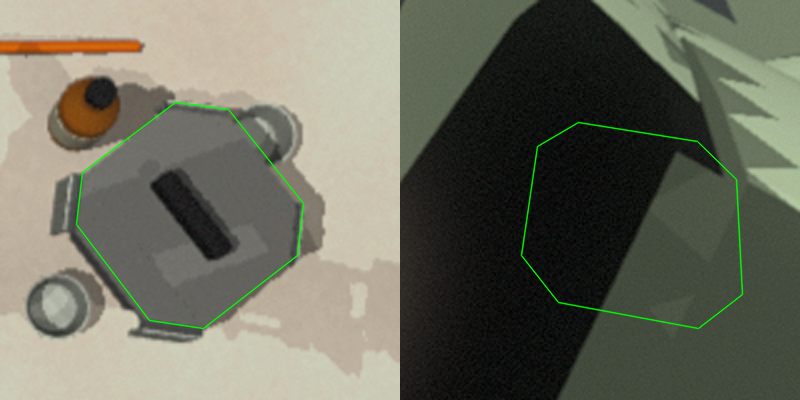

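View pics/c10.png

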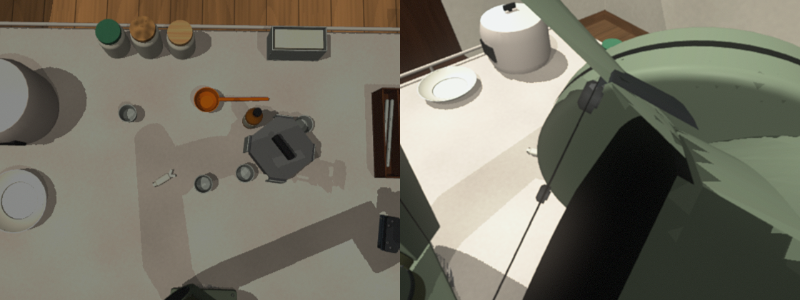

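```bash
python3 - <<'E'
from h import *
f=load("top5")
gr=cv2.cvtColor(f["pixels"],cv2.COLOR_RGB2GRAY).astype(int)
c=np.array([540,-218.6])
for a in(83.2,173.2):
    u=np.array([np.cos(np.radians(a)),np.sin(np.radians(a))])
    for q in(0,.1,.2):
        r=93+55*np.sin(q)+5*np.cos(q);z=107-55*np.cos(q)+5*np.sin(q)
        print(a,q,"free edge px",proj(f,[*(c+u*r),z]).round(1)[0],"hinge-end",proj(f,[*(c+u*98),107]).round(1)[0])
    line=proj(f,[[*(c+u*98),z] for z in (107,20)]);d=line[1]-line[0];n=np.linalg.norm(d)
    print([ (tuple((line[0]+d/n*k).round(0).astype(int)), gr[tuple((line[0]+d/n*k).round().astype(int)[::-1])]) for k in range(-2,14)])
E
```

```text
83.2 0 free edge px [343.4 201.8] hinge-end [347.1 198.9]
83.2 0.1 free edge px [341.  201.4] hinge-end [347.1 198.9]
83.2 0.2 free edge px [338.7 201. ] hinge-end [347.1 198.9]
[((np.int64(349), np.int64(198)), np.int64(55)), ((np.int64(348), np.int64(198)), np.int64(73)), ((np.int64(347), np.int64(199)), np.int64(110)), ((np.int64(346), np.int64(199)), np.int64(69)), ((np.int64(346), np.int64(200)), np.int64(72)), ((np.int64(345), np.int64(201)), np.int64(62)), ((np.int64(344), np.int64(201)), np.int64(61)), ((np.int64(343), np.int64(202)), np.int64(61)), ((np.int64(342), np.int64(203)), np.int64(61)), ((np.int64(342), np.int64(203)), np.int64(61)), ((np.int64(341), np.int64(204)), np.int64(76)), ((np.int64(340), np.int64(204)), np.int64(118)), ((np.int64(339), np.int64(205)), np.int64(119)), ((np.int64(338), np.int64(206)), np.int64(119)), ((np.int64(338), np.int64(206)), np.int64(119)), ((np.int64(337), np.int64(207)), np.int64(118))]
173.2 0 free edge px [382.4 252.2] hinge-end [388.6 252.5]
173.2 0.1 free edge px [382.2 254.7] hinge-end [388.6 252.5]
173.2 0.2 free edge px [382.  257.2] hinge-end [388.6 252.5]
[((np.int64(391), np.int64(253)), np.int64(77)), ((np.int64(390), np.int64(253)), np.int64(90)), ((np.int64(389), np.int64(252)), np.int64(53)), ((np.int64(388), np.int64(252)), np.int64(55)), ((np.int64(387), np.int64(252)), np.int64(56)), ((np.int64(386), np.int64(252)), np.int64(68)), ((np.int64(385), np.int64(252)), np.int64(74)), ((np.int64(384), np.int64(252)), np.int64(78)), ((np.int64(383), np.int64(252)), np.int64(92)), ((np.int64(382), np.int64(252)), np.int64(95)), ((np.int64(381), np.int64(252)), np.int64(97)), ((np.int64(380), np.int64(252)), np.int64(99)), ((np.int64(379), np.int64(252)), np.int64(101)), ((np.int64(378), np.int64(252)), np.int64(91)), ((np.int64(377), np.int64(252)), np.int64(83)), ((np.int64(376), np.int64(252)), np.int64(61))]
```

```bash
python3 -m inch '[{"x":-2.1,"y":1.5,"z":0,"yaw":0,"gripper":-1},{"x":-2.1,"y":1.5,"z":0,"yaw":0,"gripper":-1},{"x":-2.1,"y":1.5,"z":0,"yaw":0,"gripper":-1},{"x":-2.1,"y":1.5,"z":0,"yaw":0,"gripper":-1},{"x":0,"y":0,"z":0,"yaw":0,"gripper":-1},{"x":0,"y":0,"z":0,"yaw":0,"gripper":-1}]'
cat > clip.py <<'E'
from h import *
import sys
from scipy.ndimage import map_coordinates as mc
def edge(a,q,n,c):  # points along the outer free edge of a clip
    t=np.radians(a);u=np.array([np.cos(t),np.sin(t)]);v=np.array([-u[1],u[0]])
    r=93+55*np.sin(q)+5*np.cos(q);z=107-55*np.cos(q)+5*np.sin(q)
    s=np.linspace(-20,20,n)[:,None];return np.c_[c+u*r+s*v,np.full(n,z)]
def prof(f,a,c=np.array([540.2,-218.3])):
    g=cv2.cvtColor(f["pixels"],cv2.COLOR_RGB2GRAY).astype(float);out=[]
    for q in np.arange(-.2,.61,.05):
        p=proj(f,edge(a,q,40,c));out.append(mc(g,[p[:,1],p[:,0]],order=1).mean())
    return np.round(out).astype(int)
if __name__=="__main__":
    for n in("top","side"):
        f=grab(n,n+sys.argv[1])
        print("q",*np.round(np.arange(-.2,.61,.05),2))
        for a in(83.2,173.2,263.2,353.2): print(n,a,*prof(f,a))
E
python3 clip.py 6
```

```text
time_s: 33.68
ee_pos: [237.7, -523.3, 215.2]
ee_rot: [-179.9, -0.0, -6.9]
force: [0.5, -0.5, -0.2]
gripper_width: -0.0
q -0.2 -0.15 -0.1 -0.05 -0.0 0.05 0.1 0.15 0.2 0.25 0.3 0.35 0.4 0.45 0.5 0.55 0.6
top 83.2 58 92 83 60 59 63 91 119 120 120 121 122 123 123 124 125 124
top 173.2 67 60 56 59 83 67 61 102 118 119 118 118 117 117 117 117 118
top 263.2 72 72 72 72 71 71 71 68 54 65 93 82 86 90 91 95 103
top 353.2 73 74 73 72 67 57 65 97 106 114 119 126 129 129 128 128 128
q -0.2 -0.15 -0.1 -0.05 -0.0 0.05 0.1 0.15 0.2 0.25 0.3 0.35 0.4 0.45 0.5 0.55 0.6
side 83.2 78 78 78 79 79 80 79 77 75 77 81 85 88 90 118 144 150
side 173.2 60 61 63 67 68 66 94 122 127 127 127 127 127 127 127 127 127
side 263.2 58 52 52 53 63 67 67 67 67 67 68 69 71 74 76 80 83
side 353.2 78 77 78 78 78 78 78 78 79 81 85 91 94 95 94 119 135
```

```bash
python3 -m inch '[{"x":0,"y":0,"z":0,"yaw":-1,"gripper":0},{"x":0,"y":0,"z":0,"yaw":-1,"gripper":0},{"x":0,"y":0,"z":0,"yaw":-1,"gripper":0},{"x":0,"y":0,"z":0,"yaw":-1,"gripper":0},{"x":0,"y":0,"z":0,"yaw":-1,"gripper":0},{"x":0,"y":0,"z":0,"yaw":-1,"gripper":0},{"x":0,"y":0,"z":0,"yaw":-1,"gripper":0},{"x":0,"y":0,"z":0,"yaw":-1,"gripper":0},{"x":0,"y":0,"z":0,"yaw":-1,"gripper":0}]' 40 | grep pos
python3 -m inch '[{"x":0,"y":0,"z":0,"yaw":-1,"gripper":0},{"x":0,"y":0,"z":0,"yaw":-1,"gripper":0},{"x":0,"y":0,"z":0,"yaw":-1,"gripper":0},{"x":0,"y":0,"z":0,"yaw":-1,"gripper":0},{"x":0,"y":0,"z":0,"yaw":-1,"gripper":0},{"x":0,"y":0,"z":0,"yaw":-1,"gripper":0},{"x":0,"y":0,"z":0,"yaw":-1,"gripper":0},{"x":0,"y":0,"z":0,"yaw":-1,"gripper":0},{"x":0,"y":0,"z":0,"yaw":-1,"gripper":0}]' | grep rot
python3 -m inch '[{"x":3.39,"y":1.14,"z":0,"yaw":0,"gripper":0},{"x":3.39,"y":1.14,"z":0,"yaw":0,"gripper":0},{"x":3.39,"y":1.14,"z":0,"yaw":0,"gripper":0},{"x":3.39,"y":1.14,"z":0,"yaw":0,"gripper":0},{"x":3.39,"y":1.14,"z":0,"yaw":0,"gripper":0},{"x":3.39,"y":1.14,"z":0,"yaw":0,"gripper":0},{"x":3.39,"y":1.14,"z":0,"yaw":0,"gripper":0},{"x":3.39,"y":1.14,"z":0,"yaw":0,"gripper":0},{"x":3.39,"y":1.14,"z":0,"yaw":0,"gripper":0},{"x":3.39,"y":1.14,"z":0,"yaw":0,"gripper":0},{"x":0,"y":0,"z":0,"yaw":0,"gripper":0},{"x":0,"y":0,"z":0,"yaw":0,"gripper":0}]'
python3 -m inch '[{"x":0,"y":0,"z":3,"yaw":0,"gripper":0},{"x":0,"y":0,"z":3,"yaw":0,"gripper":0},{"x":0,"y":0,"z":2.8,"yaw":0,"gripper":0},{"x":0,"y":0,"z":2.5,"yaw":0,"gripper":0},{"x":0,"y":0,"z":1.5,"yaw":0,"gripper":0},{"x":0,"y":0,"z":1,"yaw":0,"gripper":0},{"x":0,"y":0,"z":0,"yaw":0,"gripper":0},{"x":0,"y":0,"z":0,"yaw":0,"gripper":0}]'
```

```text
ee_pos: [239.4, -522.8, 215.4]
ee_rot: [180.0, -0.1, 83.5]
time_s: 36.28
ee_pos: [392.1, -198.3, 215.6]
ee_rot: [180.0, -0.0, 83.5]
force: [0.9, 0.7, -0.5]
gripper_width: 45.3
time_s: 36.95
ee_pos: [391.0, -201.3, 77.3]
ee_rot: [-179.9, -0.0, 83.1]
force: [0.5, 0.3, -0.1]
gripper_width: 45.1
```

```bash
python3 -m inch '[{"x":0,"y":0.4,"z":0,"yaw":0,"gripper":0},{"x":0,"y":0.4,"z":0,"yaw":0,"gripper":0},{"x":0,"y":0.3,"z":0,"yaw":0,"gripper":0},{"x":0,"y":0.2,"z":0,"yaw":0,"gripper":0},{"x":0,"y":0,"z":0,"yaw":0,"gripper":0}]' | grep -E "pos|force" | tr '\n' ' '
for i in 1 2 3 4 5; do python3 -m inch '[{"x":0,"y":0.1,"z":0,"yaw":0,"gripper":0},{"x":0,"y":0,"z":0,"yaw":0,"gripper":0},{"x":0,"y":0,"z":0,"yaw":0,"gripper":0}]' | grep -E "pos|force|width" | tr '\n' ' '; echo; done
```

```text
ee_pos: [404.8, -202.6, 77.9] force: [0.1, 0.2, -1.3] ee_pos: [405.1, -202.4, 77.5] force: [0.2, 0.8, 0.7] gripper_width: 45.7 
ee_pos: [405.4, -202.3, 77.4] force: [-3.5, 0.7, 2.3] gripper_width: 45.6 
ee_pos: [407.2, -202.7, 77.3] force: [-3.0, 0.0, 1.4] gripper_width: 45.5 
ee_pos: [408.4, -202.9, 77.4] force: [-2.0, 0.3, -0.2] gripper_width: 45.8 
ee_pos: [409.4, -203.0, 77.4] force: [-1.0, 0.4, -1.3] gripper_width: 45.7
```

```bash
for i in 1 2 3 4; do python3 -m inch '[{"x":0,"y":0.08,"z":0,"yaw":0,"gripper":0},{"x":0,"y":0,"z":0,"yaw":0,"gripper":0},{"x":0,"y":0,"z":0,"yaw":0,"gripper":0}]' | grep -E "pos|force|width" | tr '\n' ' '; echo; done; python3 - <<'E'
from clip import *
f=grab("side","s7");print(*prof(f,173.2))
E
```

```text
ee_pos: [409.5, -203.0, 77.4] force: [-3.5, -0.5, 0.2] gripper_width: 45.5 
ee_pos: [409.5, -203.0, 77.4] force: [-7.3, -0.6, 2.4] gripper_width: 45.6 
ee_pos: [409.5, -203.0, 77.4] force: [-9.3, -0.8, 4.4] gripper_width: 45.4 
ee_pos: [409.6, -203.0, 77.3] force: [-10.2, -1.1, 4.8] gripper_width: 45.5 
59 59 59 62 70 76 74 92 130 138 138 137 135 135 133 131 130
```

```bash
python3 -m inch '[{"x":0,"y":-0.5,"z":0,"yaw":0,"gripper":0},{"x":0,"y":-1.7,"z":0,"yaw":0,"gripper":0},{"x":0,"y":0,"z":-3.4,"yaw":0,"gripper":0},{"x":0,"y":0,"z":-3.4,"yaw":0,"gripper":0},{"x":0,"y":0,"z":-3.5,"yaw":0,"gripper":0},{"x":0,"y":0,"z":-3.5,"yaw":0,"gripper":0},{"x":0,"y":3.3,"z":0,"yaw":0,"gripper":0},{"x":0,"y":3.4,"z":0,"yaw":0,"gripper":0},{"x":0,"y":3.4,"z":0,"yaw":0,"gripper":0},{"x":0,"y":3.4,"z":0,"yaw":0,"gripper":0},{"x":0,"y":3.4,"z":0,"yaw":0,"gripper":0},{"x":0,"y":3.4,"z":0,"yaw":0,"gripper":0}]' | grep pos
python3 -m inch '[{"x":0,"y":3.4,"z":0,"yaw":0,"gripper":0},{"x":0,"y":3.4,"z":0,"yaw":0,"gripper":0},{"x":0,"y":2.4,"z":0,"yaw":0,"gripper":0},{"x":0,"y":0,"z":0,"yaw":0,"gripper":0},{"x":0,"y":0,"z":0,"yaw":0,"gripper":0},{"x":0,"y":0,"z":0,"yaw":0,"gripper":0}]'
python3 - <<'E'
from clip import *
for n in("side","top"):f=grab(n,n+"8");print(n,*prof(f,173.2))
E
```

```text
ee_pos: [594.8, -225.0, 215.8]
time_s: 41.17
ee_pos: [683.2, -235.7, 215.2]
ee_rot: [180.0, -0.0, 83.2]
force: [0.0, -0.4, -0.9]
gripper_width: 45.8
side 67 68 69 97 141 151 152 151 152 152 152 152 152 151 152 152 152
top 71 72 94 90 107 133 134 132 131 129 127 124 122 120 118 116 113
```

```bash
python3 -m inch '[{"x":0,"y":0,"z":3,"yaw":0,"gripper":0},{"x":0,"y":0,"z":3,"yaw":0,"gripper":0},{"x":0,"y":0,"z":2.8,"yaw":0,"gripper":0},{"x":0,"y":0,"z":2.5,"yaw":0,"gripper":0},{"x":0,"y":0,"z":1.5,"yaw":0,"gripper":0},{"x":0,"y":0,"z":1,"yaw":0,"gripper":0},{"x":0,"y":0,"z":0,"yaw":0,"gripper":0},{"x":0,"y":-0.3,"z":0,"yaw":0,"gripper":0},{"x":0,"y":-0.3,"z":0,"yaw":0,"gripper":0},{"x":0,"y":0,"z":0,"yaw":0,"gripper":0}]' | grep -E "pos|force" | tr '\n' ' '; echo
for i in 1 2 3 4 5; do python3 -m inch '[{"x":0,"y":-0.1,"z":0,"yaw":0,"gripper":0},{"x":0,"y":0,"z":0,"yaw":0,"gripper":0}]' | grep -E "pos|force" | tr '\n' ' '; echo; done
```

```text
ee_pos: [677.5, -235.4, 79.4] force: [-0.0, 0.0, 0.5] 
ee_pos: [676.6, -235.1, 78.6] force: [0.8, 0.0, 0.0] 
ee_pos: [675.4, -234.9, 77.8] force: [-0.1, 0.3, 0.9] 
ee_pos: [675.0, -234.9, 77.7] force: [0.8, -0.4, -0.2] 
ee_pos: [673.9, -234.8, 77.7] force: [2.4, -0.8, 0.2] 
ee_pos: [672.7, -234.6, 77.7] force: [2.3, 0.2, 0.9]
```

```bash
for i in 1 2 3 4 5; do python3 -m inch '[{"x":0,"y":-0.1,"z":0,"yaw":0,"gripper":0},{"x":0,"y":0,"z":0,"yaw":0,"gripper":0}]' | grep -E "pos|force" | tr '\n' ' '; echo; done
```

```text
ee_pos: [671.5, -234.4, 77.6] force: [2.7, -0.9, 1.4] 
ee_pos: [670.7, -234.4, 77.7] force: [2.6, -0.1, 0.6] 
ee_pos: [670.7, -234.5, 77.8] force: [5.3, -1.1, -0.5] 
ee_pos: [670.5, -234.7, 77.9] force: [7.0, -1.7, -0.3] 
ee_pos: [670.2, -234.9, 78.1] force: [9.0, -2.6, -1.1]
```

```bash
python3 -m inch '[{"x":0,"y":0.5,"z":0,"yaw":0,"gripper":0},{"x":0,"y":1.3,"z":0,"yaw":0,"gripper":0},{"x":0,"y":0,"z":-3.4,"yaw":0,"gripper":0},{"x":0,"y":0,"z":-3.4,"yaw":0,"gripper":0},{"x":0,"y":0,"z":-3.5,"yaw":0,"gripper":0},{"x":0,"y":0,"z":-3.5,"yaw":0,"gripper":0},{"x":0,"y":0,"z":0,"yaw":1,"gripper":0},{"x":0,"y":0,"z":0,"yaw":1,"gripper":0},{"x":0,"y":0,"z":0,"yaw":1,"gripper":0},{"x":0,"y":0,"z":0,"yaw":1,"gripper":0},{"x":0,"y":0,"z":0,"yaw":1,"gripper":0},{"x":0,"y":0,"z":0,"yaw":1,"gripper":0}]'|grep pos
python3 -m inch '[{"x":0,"y":0,"z":0,"yaw":1,"gripper":0},{"x":0,"y":0,"z":0,"yaw":1,"gripper":0},{"x":0,"y":0,"z":0,"yaw":1,"gripper":0},{"x":0,"y":0,"z":0,"yaw":1,"gripper":0},{"x":0,"y":0,"z":0,"yaw":1,"gripper":0},{"x":0,"y":0,"z":0,"yaw":1,"gripper":0},{"x":0,"y":0,"z":0,"yaw":1,"gripper":0},{"x":0,"y":0,"z":0,"yaw":1,"gripper":0},{"x":0,"y":0,"z":0,"yaw":1,"gripper":0},{"x":0,"y":0,"z":0,"yaw":1,"gripper":0},{"x":0,"y":0,"z":0,"yaw":1,"gripper":0},{"x":0,"y":0,"z":0,"yaw":1,"gripper":0}]'|grep rot
python3 -m inch '[{"x":-2.92,"y":-2.92,"z":0,"yaw":0,"gripper":0},{"x":-2.92,"y":-2.92,"z":0,"yaw":0,"gripper":0},{"x":-2.92,"y":-2.92,"z":0,"yaw":0,"gripper":0},{"x":-2.92,"y":-2.92,"z":0,"yaw":0,"gripper":0},{"x":-2.92,"y":-2.92,"z":0,"yaw":0,"gripper":0},{"x":0,"y":0,"z":0,"yaw":0,"gripper":0},{"x":0,"y":0,"z":0,"yaw":0,"gripper":0},{"x":0,"y":0,"z":0,"yaw":0,"gripper":0}]'
```

```text
ee_pos: [683.9, -235.7, 214.5]
ee_rot: [-180.0, 0.3, -7.1]
time_s: 46.43
ee_pos: [557.7, -73.9, 215.5]
ee_rot: [180.0, 0.0, -6.8]
force: [0.4, 0.0, 0.5]
gripper_width: 45.9
```

```bash
python3 -m inch '[{"x":0,"y":0,"z":3,"yaw":0,"gripper":0},{"x":0,"y":0,"z":3,"yaw":0,"gripper":0},{"x":0,"y":0,"z":2.8,"yaw":0,"gripper":0},{"x":0,"y":0,"z":2.5,"yaw":0,"gripper":0},{"x":0,"y":0,"z":1.5,"yaw":0,"gripper":0},{"x":0,"y":0,"z":1,"yaw":0,"gripper":0},{"x":0,"y":0,"z":0,"yaw":0,"gripper":0},{"x":0,"y":0.4,"z":0,"yaw":0,"gripper":0},{"x":0,"y":0.3,"z":0,"yaw":0,"gripper":0},{"x":0,"y":0,"z":0,"yaw":0,"gripper":0}]' | grep -E "pos|force" | tr '\n' ' '; echo
for i in 1 2 3 4 5 6 7; do python3 -m inch '[{"x":0,"y":0.1,"z":0,"yaw":0,"gripper":0},{"x":0,"y":0,"z":0,"yaw":0,"gripper":0}]' | grep -E "pos|force" | tr '\n' ' '; echo; done
```

```text
ee_pos: [558.0, -81.7, 78.7] force: [0.1, 0.3, -0.0] 
ee_pos: [557.3, -82.0, 78.4] force: [0.0, -0.4, 0.5] 
ee_pos: [556.8, -82.7, 77.8] force: [-0.4, -0.3, 0.1] 
ee_pos: [556.7, -83.3, 77.7] force: [-0.6, 2.0, 1.1] 
ee_pos: [556.7, -84.3, 77.7] force: [0.2, 3.0, 2.5] 
ee_pos: [556.6, -85.5, 77.7] force: [0.5, 3.5, 3.1] 
ee_pos: [556.4, -86.6, 77.7] force: [0.2, 4.0, 3.7] 
ee_pos: [556.3, -87.7, 77.7] force: [1.0, 3.4, 4.5]
```

```bash
for i in 1 2 3; do python3 -m inch '[{"x":0,"y":0.1,"z":0,"yaw":0,"gripper":0},{"x":0,"y":0,"z":0,"yaw":0,"gripper":0}]' | grep -E "pos|force" | tr '\n' ' '; echo; done
```

```text
ee_pos: [556.3, -87.8, 77.6] force: [0.6, 7.5, 4.4] 
ee_pos: [556.4, -87.9, 77.6] force: [2.1, 11.6, 2.8] 
ee_pos: [556.3, -88.4, 77.6] force: [2.5, 12.6, 4.3]
```

```bash
python3 -m inch '[{"x":0,"y":-0.5,"z":0,"yaw":0,"gripper":0},{"x":0,"y":-1.2,"z":0,"yaw":0,"gripper":0},{"x":0,"y":0,"z":-3.4,"yaw":0,"gripper":0},{"x":0,"y":0,"z":-3.4,"yaw":0,"gripper":0},{"x":0,"y":0,"z":-3.5,"yaw":0,"gripper":0},{"x":0,"y":0,"z":-3.5,"yaw":0,"gripper":0},{"x":0,"y":3.3,"z":0,"yaw":0,"gripper":0},{"x":0,"y":3.4,"z":0,"yaw":0,"gripper":0},{"x":0,"y":3.4,"z":0,"yaw":0,"gripper":0},{"x":0,"y":3.4,"z":0,"yaw":0,"gripper":0},{"x":0,"y":3.4,"z":0,"yaw":0,"gripper":0},{"x":0,"y":3.4,"z":0,"yaw":0,"gripper":0}]' | grep pos
python3 -m inch '[{"x":0,"y":3.4,"z":0,"yaw":0,"gripper":0},{"x":0,"y":3.4,"z":0,"yaw":0,"gripper":0},{"x":0,"y":2.2,"z":0,"yaw":0,"gripper":0},{"x":0,"y":0,"z":0,"yaw":0,"gripper":0},{"x":0,"y":0,"z":0,"yaw":0,"gripper":0},{"x":0,"y":0,"z":0,"yaw":0,"gripper":0}]'
```

```text
ee_pos: [532.7, -276.9, 214.8]
time_s: 50.43
ee_pos: [522.6, -364.0, 214.8]
ee_rot: [-180.0, 0.1, -6.8]
force: [0.4, -0.3, 0.4]
gripper_width: 45.5
```

```bash
python3 -m inch '[{"x":0,"y":0,"z":3,"yaw":0,"gripper":0},{"x":0,"y":0,"z":3,"yaw":0,"gripper":0},{"x":0,"y":0,"z":2.8,"yaw":0,"gripper":0},{"x":0,"y":0,"z":2.5,"yaw":0,"gripper":0},{"x":0,"y":0,"z":1.5,"yaw":0,"gripper":0},{"x":0,"y":0,"z":1,"yaw":0,"gripper":0},{"x":0,"y":0,"z":0,"yaw":0,"gripper":0},{"x":0,"y":-0.4,"z":0,"yaw":0,"gripper":0},{"x":0,"y":-0.3,"z":0,"yaw":0,"gripper":0},{"x":0,"y":0,"z":0,"yaw":0,"gripper":0}]' | grep -E "pos|force" | tr '\n' ' '; echo
for i in 1 2 3 4 5 6 7; do python3 -m inch '[{"x":0,"y":-0.1,"z":0,"yaw":0,"gripper":0},{"x":0,"y":0,"z":0,"yaw":0,"gripper":0}]' | grep -E "pos|force" | tr '\n' ' '; echo; done
```

```text
ee_pos: [524.6, -357.2, 79.0] force: [-0.3, 0.5, 0.1] 
ee_pos: [524.3, -356.7, 78.5] force: [0.2, -0.8, -0.6] 
ee_pos: [524.0, -355.7, 77.8] force: [-0.3, -0.4, -0.3] 
ee_pos: [524.1, -354.7, 77.5] force: [-0.7, -0.3, 0.1] 
ee_pos: [524.2, -353.7, 77.4] force: [0.0, -0.6, -0.8] 
ee_pos: [524.4, -353.0, 77.5] force: [-0.4, -1.6, -0.5] 
ee_pos: [524.5, -351.8, 77.4] force: [-0.7, -1.8, -1.8] 
ee_pos: [524.6, -350.7, 77.4] force: [-0.8, -2.0, 0.8]
```

```bash
for i in 1 2 3 4; do python3 -m inch '[{"x":0,"y":-0.1,"z":0,"yaw":0,"gripper":0},{"x":0,"y":0,"z":0,"yaw":0,"gripper":0}]' | grep -E "pos|force|time" | tr '\n' ' '; echo; done
```

```text
time_s: 52.6 ee_pos: [524.7, -349.6, 77.4] force: [1.1, -1.7, -0.4] 
time_s: 52.77 ee_pos: [525.0, -348.9, 77.5] force: [0.3, -2.4, -1.1] 
time_s: 52.93 ee_pos: [525.5, -348.7, 77.7] force: [0.5, -5.3, -2.1] 
time_s: 53.1 ee_pos: [525.7, -348.4, 77.9] force: [1.2, -6.3, -1.7]
```

```bash
python3 -m inch '[{"x":0,"y":-0.1,"z":0,"yaw":0,"gripper":0},{"x":0,"y":0,"z":0,"yaw":0,"gripper":0}]' | grep -E "pos|force|time" | tr '\n' ' '
python3 -m inch '[{"x":0,"y":0.5,"z":0,"yaw":0,"gripper":0},{"x":0,"y":1.5,"z":0,"yaw":0,"gripper":0},{"x":0,"y":0,"z":-3.4,"yaw":0,"gripper":0},{"x":0,"y":0,"z":-3.4,"yaw":0,"gripper":0},{"x":0,"y":0,"z":-3.5,"yaw":0,"gripper":0},{"x":0,"y":0,"z":-3.5,"yaw":0,"gripper":0},{"x":-3.3,"y":2,"z":0,"yaw":0,"gripper":0},{"x":-3.3,"y":2,"z":0,"yaw":0,"gripper":0},{"x":-3.3,"y":2,"z":0,"yaw":0,"gripper":0},{"x":-3.3,"y":2,"z":0,"yaw":0,"gripper":0},{"x":-3.3,"y":2,"z":0,"yaw":0,"gripper":0},{"x":-3.3,"y":2,"z":0,"yaw":0,"gripper":0}]'
python3 -m inch '[{"x":-3.3,"y":2,"z":0,"yaw":0,"gripper":0},{"x":-3.3,"y":2,"z":0,"yaw":0,"gripper":0},{"x":-2,"y":1,"z":0,"yaw":0,"gripper":0},{"x":0,"y":0,"z":0,"yaw":0,"gripper":0},{"x":0,"y":0,"z":0,"yaw":0,"gripper":0},{"x":0,"y":0,"z":0,"yaw":0,"gripper":0}]'
python3 clip.py 9
python3 - <<'E'
from h import *
# bystanders: mean change from the start picture, top view, at each one
a,b=load("top0")["pixels"].astype(int),load("top9")["pixels"].astype(int)
for n,(x,y) in dict(cupA=(179,158),cupB=(285,257),cupC=(344,241),cupD=(434,178),fish=(230,249),sauce=(357,160),ladle=(300,139)).items():
    q=cv2.matchTemplate(b[y-22:y+23,x-22:x+23].astype(np.float32),a[y-15:y+16,x-15:x+16].astype(np.float32),cv2.TM_CCOEFF_NORMED);_,v,_,l=cv2.minMaxLoc(q);print(n,"shift px",l[0]-7,l[1]-7,round(v,2))
E
```

```text
time_s: 53.27 ee_pos: [525.8, -347.8, 78.0] force: [0.5, -8.2, -0.9] time_s: 54.27
ee_pos: [309.9, -461.6, 215.6]
ee_rot: [-179.9, -0.0, -6.8]
force: [-0.0, -0.5, -0.0]
gripper_width: 45.8
time_s: 54.77
ee_pos: [220.9, -500.5, 215.5]
ee_rot: [-180.0, -0.0, -6.9]
force: [-0.2, 0.2, -0.2]
gripper_width: 45.9
q -0.2 -0.15 -0.1 -0.05 -0.0 0.05 0.1 0.15 0.2 0.25 0.3 0.35 0.4 0.45 0.5 0.55 0.6
top 83.2 57 85 90 58 57 74 113 120 119 120 121 122 122 123 124 124 123
top 173.2 65 58 54 60 83 78 107 118 118 118 118 117 117 117 117 117 117
top 263.2 73 74 73 74 74 74 73 68 56 74 94 87 89 92 94 95 103
top 353.2 73 73 74 72 67 57 62 94 106 114 119 126 129 129 128 128 128
q -0.2 -0.15 -0.1 -0.05 -0.0 0.05 0.1 0.15 0.2 0.25 0.3 0.35 0.4 0.45 0.5 0.55 0.6
side 83.2 78 78 78 79 79 79 77 77 76 79 83 88 90 90 113 142 150
side 173.2 58 62 64 66 71 106 129 129 127 127 127 127 127 126 127 127 127
side 263.2 58 54 53 57 74 79 81 85 86 86 86 86 86 86 86 86 86
side 353.2 77 78 78 78 78 78 78 78 79 81 85 91 94 96 93 116 134
cupA shift px 0 0 0.99
cupB shift px 0 0 1.0
cupC shift px 0 0 1.0
cupD shift px 0 0 0.93
fish shift px 0 0 0.68
sauce shift px 0 0 0.99
ladle shift px 0 0 1.0
```

```bash
python3 - <<'E'
from clip import *
from tubfit import run
qs=np.arange(-.3,.4,.01)
for n in("top","side"):
    f=load(n+"9");x,v=run([f],(160,),114,[(530,550),(-229,-209),(34,42),(26,36),(26,36)]);print(n,np.round(x[:4],1),round(v))
    g=cv2.cvtColor(f["pixels"],cv2.COLOR_RGB2GRAY).astype(float)
    for s in("9","6"):
        f=load(n+s);g=cv2.cvtColor(f["pixels"],cv2.COLOR_RGB2GRAY).astype(float)
        for a in(83.2,173.2,263.2):
            for c,nm in((x[:2],"fit"),(np.array([540.2,-218.3]),"nom")):
                I=[mc(g,[(p:=proj(f,edge(a,q,40,c)))[:,1],p[:,0]],order=1).mean() for q in qs]
                d=np.gradient(np.convolve(I,np.ones(3)/3,"same"))[3:-3];i=np.argsort(-d)[0];print(" pic",s,a,nm,"edge q=%.2f slope %.1f"%(qs[3:-3][i],d[i]),end=";")
        print()
E
```

```text
top [ 536.6 -215.6   37.5   27.2] -75
 pic 9 83.2 fit edge q=0.03 slope 8.4; pic 9 83.2 nom edge q=0.07 slope 8.4; pic 9 173.2 fit edge q=0.00 slope 6.6; pic 9 173.2 nom edge q=0.08 slope 6.4; pic 9 263.2 fit edge q=0.29 slope 8.2; pic 9 263.2 nom edge q=0.25 slope 8.7;
 pic 6 83.2 fit edge q=0.06 slope 8.5; pic 6 83.2 nom edge q=-0.16 slope 8.1; pic 6 173.2 fit edge q=0.06 slope 8.7; pic 6 173.2 nom edge q=0.13 slope 8.9; pic 6 263.2 fit edge q=0.30 slope 9.0; pic 6 263.2 nom edge q=0.26 slope 9.0;
side [ 537.8 -213.2   37.8   26. ] -88
 pic 9 83.2 fit edge q=0.17 slope 1.0; pic 9 83.2 nom edge q=0.33 slope 1.0; pic 9 173.2 fit edge q=-0.02 slope 9.1; pic 9 173.2 nom edge q=0.04 slope 7.9; pic 9 263.2 fit edge q=-0.21 slope 5.4; pic 9 263.2 nom edge q=-0.03 slope 3.8;
 pic 6 83.2 fit edge q=0.19 slope 1.3; pic 6 83.2 nom edge q=0.27 slope 0.9; pic 6 173.2 fit edge q=0.04 slope 8.5; pic 6 173.2 nom edge q=0.10 slope 7.7; pic 6 263.2 fit edge q=-0.20 slope 5.5; pic 6 263.2 nom edge q=-0.27 slope 4.9;
```

```bash
python3 -m inch '[{"x":1.76,"y":-3.53,"z":0,"yaw":0,"gripper":-1},{"x":1.76,"y":-3.53,"z":0,"yaw":0,"gripper":-1},{"x":1.76,"y":-3.53,"z":0,"yaw":0,"gripper":-1},{"x":1.76,"y":-3.53,"z":0,"yaw":0,"gripper":-1},{"x":1.76,"y":-3.53,"z":0,"yaw":0,"gripper":-1},{"x":1.76,"y":-3.53,"z":0,"yaw":0,"gripper":-1},{"x":1.76,"y":-3.53,"z":0,"yaw":0,"gripper":-1},{"x":1.76,"y":-3.53,"z":0,"yaw":0,"gripper":-1},{"x":1.76,"y":-3.53,"z":0,"yaw":0,"gripper":-1},{"x":0,"y":0,"z":1,"yaw":0,"gripper":-1},{"x":0,"y":0,"z":2,"yaw":0,"gripper":-1},{"x":0,"y":0,"z":2,"yaw":0,"gripper":-1}]'
python3 -m inch '[{"x":0,"y":0,"z":3,"yaw":0,"gripper":-1},{"x":0,"y":0,"z":3,"yaw":0,"gripper":-1},{"x":0,"y":0,"z":2.3,"yaw":0,"gripper":-1},{"x":0.5,"y":0,"z":0,"yaw":0,"gripper":-1},{"x":0,"y":0,"z":0,"yaw":0,"gripper":-1},{"x":0,"y":0,"z":0,"yaw":0,"gripper":-1}]'
for i in 1 2 3; do python3 -m inch '[{"x":0.1,"y":0,"z":0,"yaw":0,"gripper":-1},{"x":0,"y":0,"z":0,"yaw":0,"gripper":-1}]' | grep -E "pos|force|time" | tr '\n' ' '; echo; done
```

```text
time_s: 55.87
ee_pos: [417.3, -202.2, 165.6]
ee_rot: [180.0, -0.1, -6.6]
force: [-0.2, 0.3, -0.7]
gripper_width: 0.8
time_s: 56.37
ee_pos: [422.3, -204.8, 83.7]
ee_rot: [179.9, -0.1, -6.8]
force: [-0.5, 0.1, 0.5]
gripper_width: 0.4
time_s: 56.53 ee_pos: [422.6, -205.0, 83.8] force: [-0.5, -0.5, 0.8] 
time_s: 56.7 ee_pos: [423.1, -205.2, 83.3] force: [0.2, -0.6, 0.0] 
time_s: 56.87 ee_pos: [423.3, -205.0, 82.7] force: [-1.3, -0.2, 1.0]
```

```bash
for i in 1 2 3 4 5; do python3 -m inch '[{"x":0.1,"y":0,"z":0,"yaw":0,"gripper":-1},{"x":0,"y":0,"z":0,"yaw":0,"gripper":-1}]' | grep -E "pos|force|time" | tr '\n' ' '; echo; done
```

```text
time_s: 57.03 ee_pos: [424.0, -204.9, 82.4] force: [-3.2, 0.7, 1.8] 
time_s: 57.2 ee_pos: [425.5, -205.2, 82.3] force: [-3.1, 0.6, 2.2] 
time_s: 57.37 ee_pos: [426.6, -205.3, 82.3] force: [-3.0, -0.3, 1.6] 
time_s: 57.53 ee_pos: [426.6, -205.3, 82.3] force: [-5.5, -0.2, 3.9] 
time_s: 57.7 ee_pos: [426.6, -205.3, 82.3] force: [-7.6, -0.5, 5.5]
```

```bash
python3 -m inch '[{"x":-1.3,"y":0,"z":0,"yaw":0,"gripper":-1},{"x":0,"y":0,"z":-3.4,"yaw":0,"gripper":-1},{"x":0,"y":0,"z":-3.4,"yaw":0,"gripper":-1},{"x":0,"y":0,"z":-3.4,"yaw":0,"gripper":-1},{"x":3.55,"y":0,"z":0,"yaw":0,"gripper":-1},{"x":3.55,"y":0,"z":0,"yaw":0,"gripper":-1},{"x":3.55,"y":0,"z":0,"yaw":0,"gripper":-1},{"x":3.55,"y":0,"z":0,"yaw":0,"gripper":-1},{"x":3.55,"y":0,"z":0,"yaw":0,"gripper":-1},{"x":3.55,"y":0,"z":0,"yaw":0,"gripper":-1},{"x":3.55,"y":0,"z":0,"yaw":0,"gripper":-1},{"x":0,"y":0,"z":0,"yaw":0,"gripper":-1}]'
python3 -m inch '[{"x":0,"y":0,"z":0,"yaw":0,"gripper":-1},{"x":0,"y":0,"z":3,"yaw":0,"gripper":-1},{"x":0,"y":0,"z":3,"yaw":0,"gripper":-1},{"x":0,"y":0,"z":2.3,"yaw":0,"gripper":-1},{"x":-0.4,"y":0,"z":0,"yaw":0,"gripper":-1},{"x":0,"y":0,"z":0,"yaw":0,"gripper":-1}]'
```

```text
time_s: 58.7
ee_pos: [669.3, -234.0, 182.6]
ee_rot: [180.0, -0.4, -6.8]
force: [0.0, 0.5, 0.4]
gripper_width: 0.6
time_s: 59.2
ee_pos: [656.5, -232.9, 101.0]
ee_rot: [-180.0, 0.2, -6.9]
force: [-0.3, -0.2, -0.2]
gripper_width: 0.4
```

```bash
python3 -m inch '[{"x":-0.2,"y":0,"z":0,"yaw":0,"gripper":-1},{"x":-0.2,"y":0,"z":0,"yaw":0,"gripper":-1},{"x":-0.1,"y":0,"z":0,"yaw":0,"gripper":-1},{"x":0,"y":0,"z":0,"yaw":0,"gripper":-1}]'; python3 -m inch '[{"x":-0.1,"y":0,"z":0,"yaw":0,"gripper":-1},{"x":-0.1,"y":0,"z":0,"yaw":0,"gripper":-1},{"x":0,"y":0,"z":0,"yaw":0,"gripper":-1}]'
```

```text
time_s: 59.53
ee_pos: [654.3, -232.9, 103.6]
ee_rot: [179.9, -0.2, -6.8]
force: [0.7, 0.5, 0.8]
gripper_width: 0.4
time_s: 59.78
ee_pos: [652.7, -232.6, 102.7]
ee_rot: [180.0, -0.2, -6.8]
force: [4.7, -1.5, 2.0]
gripper_width: 0.3
```

```bash
python3 -m inch '[{"x":-0.1,"y":0,"z":0,"yaw":0,"gripper":-1},{"x":0,"y":0,"z":0,"yaw":0,"gripper":-1}]'
```

```text
time_s: 59.95
ee_pos: [652.6, -232.7, 102.6]
ee_rot: [179.9, -0.3, -6.8]
force: [5.5, -1.0, 3.0]
gripper_width: 0.5
```

```bash
python3 -m inch '[{"x":1.2,"y":0,"z":0,"yaw":0,"gripper":-1},{"x":0,"y":0,"z":-3,"yaw":-1,"gripper":-1},{"x":0,"y":0,"z":-3,"yaw":-1,"gripper":-1},{"x":0,"y":0,"z":-2.8,"yaw":-1,"gripper":-1},{"x":0,"y":0,"z":0,"yaw":-1,"gripper":-1},{"x":0,"y":0,"z":0,"yaw":-1,"gripper":-1},{"x":0,"y":0,"z":0,"yaw":-1,"gripper":-1},{"x":0,"y":0,"z":0,"yaw":-1,"gripper":-1},{"x":0,"y":0,"z":0,"yaw":-1,"gripper":-1},{"x":0,"y":0,"z":0,"yaw":-1,"gripper":-1},{"x":0,"y":0,"z":0,"yaw":-1,"gripper":-1},{"x":0,"y":0,"z":0,"yaw":-1,"gripper":-1}]'|grep pos
python3 -m inch '[{"x":0,"y":0,"z":0,"yaw":-1,"gripper":-1},{"x":0,"y":0,"z":0,"yaw":-1,"gripper":-1},{"x":0,"y":0,"z":0,"yaw":-1,"gripper":-1},{"x":0,"y":0,"z":0,"yaw":-1,"gripper":-1},{"x":0,"y":0,"z":0,"yaw":-1,"gripper":-1},{"x":0,"y":0,"z":0,"yaw":-1,"gripper":-1},{"x":0,"y":0,"z":0,"yaw":-1,"gripper":-1},{"x":2.52,"y":-2.48,"z":0,"yaw":0,"gripper":-1},{"x":2.52,"y":-2.48,"z":0,"yaw":0,"gripper":-1},{"x":2.52,"y":-2.48,"z":0,"yaw":0,"gripper":-1},{"x":2.52,"y":-2.48,"z":0,"yaw":0,"gripper":-1},{"x":2.52,"y":-2.48,"z":0,"yaw":0,"gripper":-1}]'
python3 -m inch '[{"x":0,"y":0,"z":0,"yaw":0,"gripper":-1},{"x":0,"y":0,"z":0,"yaw":0,"gripper":-1}]'
```

```text
ee_pos: [660.8, -233.2, 188.1]
time_s: 61.95
ee_pos: [551.3, -92.5, 188.3]
ee_rot: [-179.7, -0.0, 83.1]
force: [0.8, 0.4, -0.1]
gripper_width: 0.2
time_s: 62.12
ee_pos: [552.1, -92.5, 189.0]
ee_rot: [-179.8, 0.0, 83.3]
force: [-0.1, 0.3, -0.2]
gripper_width: 0.7
```

```bash
python3 -m inch '[{"x":0,"y":0,"z":3,"yaw":0,"gripper":-1},{"x":0,"y":0,"z":3,"yaw":0,"gripper":-1},{"x":0,"y":0,"z":2.6,"yaw":0,"gripper":-1},{"x":-0.4,"y":0,"z":0,"yaw":0,"gripper":-1},{"x":-0.3,"y":0,"z":0,"yaw":0,"gripper":-1},{"x":-0.2,"y":0,"z":0,"yaw":0,"gripper":-1},{"x":-0.2,"y":0,"z":0,"yaw":0,"gripper":-1},{"x":-0.1,"y":0,"z":0,"yaw":0,"gripper":-1},{"x":0,"y":0,"z":0,"yaw":0,"gripper":-1}]'; python3 -m inch '[{"x":-0.1,"y":0,"z":0,"yaw":0,"gripper":-1},{"x":-0.1,"y":0,"z":0,"yaw":0,"gripper":-1},{"x":0,"y":0,"z":0,"yaw":0,"gripper":-1}]'
```

```text
time_s: 62.87
ee_pos: [553.8, -106.3, 104.9]
ee_rot: [179.8, 0.0, 83.1]
force: [-0.7, 0.2, -0.4]
gripper_width: 0.0
time_s: 63.12
ee_pos: [553.3, -107.2, 104.4]
ee_rot: [179.9, -0.1, 83.1]
force: [0.5, 4.5, 2.5]
gripper_width: 0.4
```

```bash
python3 -m inch '[{"x":-0.1,"y":0,"z":0,"yaw":0,"gripper":-1},{"x":0,"y":0,"z":0,"yaw":0,"gripper":-1}]' | grep -E "pos|force"; python3 -m inch '[{"x":1.3,"y":0,"z":0,"yaw":0,"gripper":-1},{"x":0,"y":0,"z":-2.7,"yaw":0,"gripper":-1},{"x":0,"y":0,"z":-2.7,"yaw":0,"gripper":-1},{"x":0,"y":0,"z":-2.7,"yaw":0,"gripper":-1},{"x":-3.6,"y":0,"z":0,"yaw":0,"gripper":-1},{"x":-3.6,"y":0,"z":0,"yaw":0,"gripper":-1},{"x":-3.6,"y":0,"z":0,"yaw":0,"gripper":-1},{"x":-3.6,"y":0,"z":0,"yaw":0,"gripper":-1},{"x":-3.6,"y":0,"z":0,"yaw":0,"gripper":-1},{"x":-3.6,"y":0,"z":0,"yaw":0,"gripper":-1},{"x":-3.6,"y":0,"z":0,"yaw":0,"gripper":-1},{"x":0,"y":0,"z":0,"yaw":0,"gripper":-1}]'
python3 -m inch '[{"x":0,"y":0,"z":0,"yaw":0,"gripper":-1}]'
```

```text
ee_pos: [553.3, -107.4, 104.3]
force: [1.7, 7.1, 4.7]
time_s: 64.28
ee_pos: [522.7, -351.9, 183.7]
ee_rot: [-179.9, 0.3, 82.9]
force: [0.3, 0.8, 0.0]
gripper_width: 0.0
time_s: 64.37
ee_pos: [523.1, -347.3, 183.6]
ee_rot: [-179.9, 0.0, 83.0]
force: [0.8, 1.0, 0.5]
gripper_width: 0.5
```

```bash
python3 -m inch '[{"x":0,"y":0,"z":3.3,"yaw":0,"gripper":-1},{"x":0,"y":0,"z":3.3,"yaw":0,"gripper":-1},{"x":0,"y":0,"z":2.9,"yaw":0,"gripper":-1},{"x":0.4,"y":0,"z":0,"yaw":0,"gripper":-1},{"x":0.3,"y":0,"z":0,"yaw":0,"gripper":-1},{"x":0.2,"y":0,"z":0,"yaw":0,"gripper":-1},{"x":0.2,"y":0,"z":0,"yaw":0,"gripper":-1},{"x":0.1,"y":0,"z":0,"yaw":0,"gripper":-1},{"x":0,"y":0,"z":0,"yaw":0,"gripper":-1}]'; python3 -m inch '[{"x":0.1,"y":0,"z":0,"yaw":0,"gripper":-1},{"x":0.1,"y":0,"z":0,"yaw":0,"gripper":-1},{"x":0,"y":0,"z":0,"yaw":0,"gripper":-1}]'
```

```text
time_s: 65.12
ee_pos: [526.6, -334.4, 91.5]
ee_rot: [179.8, 0.1, 83.2]
force: [0.5, -0.9, 0.7]
gripper_width: 0.6
time_s: 65.37
ee_pos: [526.3, -332.7, 90.5]
ee_rot: [179.9, 0.1, 83.2]
force: [0.5, -3.8, 1.5]
gripper_width: 0.7
```

```bash
python3 -m inch '[{"x":0.1,"y":0,"z":0,"yaw":0,"gripper":-1},{"x":0,"y":0,"z":0,"yaw":0,"gripper":-1}]' | grep -E "pos|force"; python3 -m inch '[{"x":0.05,"y":0,"z":0,"yaw":0,"gripper":-1},{"x":0,"y":0,"z":0,"yaw":0,"gripper":-1}]' | grep -E "pos|force"
```

```text
ee_pos: [526.0, -331.3, 89.7]
force: [-0.2, -3.8, 1.8]
ee_pos: [525.9, -330.6, 89.5]
force: [0.0, -3.2, 2.5]
```

```bash
python3 -m inch '[{"x":0.08,"y":0,"z":0,"yaw":0,"gripper":-1},{"x":0,"y":0,"z":0,"yaw":0,"gripper":-1}]' | grep -E "time|pos|force"; python3 -m inch '[{"x":0.08,"y":0,"z":0,"yaw":0,"gripper":-1},{"x":0,"y":0,"z":0,"yaw":0,"gripper":-1}]' | grep -E "time|pos|force"
```

```text
time_s: 65.87
ee_pos: [525.9, -329.7, 89.4]
force: [-0.3, -3.5, 2.7]
time_s: 66.03
ee_pos: [526.1, -329.2, 89.4]
force: [0.8, -4.0, 2.4]
```

```bash
python3 -m inch '[{"x":0.1,"y":0,"z":0,"yaw":0,"gripper":-1},{"x":0,"y":0,"z":0,"yaw":0,"gripper":-1}]' | grep -E "time|pos|force"; python3 -m inch '[{"x":0.08,"y":0,"z":0,"yaw":0,"gripper":-1},{"x":0,"y":0,"z":0,"yaw":0,"gripper":-1}]' | grep -E "time|pos|force"
```

```text
time_s: 66.2
ee_pos: [526.7, -328.9, 89.5]
force: [1.1, -6.1, 0.8]
time_s: 66.37
ee_pos: [526.9, -328.8, 89.5]
force: [1.1, -8.6, 1.9]
```

```bash
python3 -m inch '[{"x":-0.5,"y":0,"z":0,"yaw":0,"gripper":-1},{"x":-1.5,"y":0,"z":0,"yaw":0,"gripper":-1},{"x":0,"y":0,"z":-3,"yaw":0,"gripper":-1},{"x":-3,"y":0,"z":-3,"yaw":0,"gripper":-1},{"x":-3,"y":0,"z":-3,"yaw":0,"gripper":-1},{"x":-3,"y":0,"z":0,"yaw":0,"gripper":-1},{"x":0,"y":0,"z":0,"yaw":0,"gripper":-1},{"x":0,"y":0,"z":0,"yaw":0,"gripper":-1}]'
python3 - <<'E'
from h import *
f=grab("top","top10")
from workcell import env
env.job_done()
from clip import prof
for a in(83.2,173.2): print(a,*prof(f,a))
E
```

```text
time_s: 67.03
ee_pos: [512.2, -436.2, 177.5]
ee_rot: [-179.9, -0.1, 83.0]
force: [-0.3, 0.5, -0.7]
gripper_width: 0.3
the job is handed in; nothing more can be done
83.2 52 68 92 60 63 101 122 122 122 123 124 125 125 126 126 126 127
173.2 74 62 61 75 99 113 133 136 135 136 135 135 135 135 134 135 135
```

I put the lid on the tub with all its clips open, then closed the four clips in opposite-corner order and handed the job in at about 67 s of the 70 s allowed. I never saw the final state of two of the clips. No verdict came back.

**Lid:** It went on at tool height 139.9 mm, where 140 was expected, and the lid's weight came off the wrist there. The camera overlay matched a flat, fully seated lid.

**Clips:** I closed them in the order 173°, 353°, 83°, 263° (directions from the tub's centre in the world frame). The first two passes used the finger backs, and contact on later passes showed the clips had stopped about 0.1 rad short. I think this is because the fingers are tapered. Each pass kept the same order. The last pass used the flat side of the fingers and pressed each clip against its stop with roughly 5–9 N.

**Last checks:**
- **Force:** all four clips stopped moving while the force rose.
- **Camera:** the last top view showed the 83° and 173° clips shut to within about 0.05 rad. The 353° and 263° clips faced away from the cameras, so their closure rests on the force readings alone.
- **Disagreement:** the 83° and 263° clips stopped 221 mm apart, against 226 mm for the other pair. I can't tell whether the tub crept or the 83° clip stopped short. During the presses I saw up to about 1 mm of give at a time.
- **Bystanders:** a top-view comparison before the last pass showed no shift in the cups, bottle, chopstick rest or ladle. The chopstick rest's match was weaker (0.68), and I did not repeat the check afterwards.

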